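# Pack the lever press and bring it into service

## Robot

A 7-joint arm with a two-finger parallel gripper is mounted at the origin on the work surface. World frame = base frame: x ahead of the robot, y to its left, z up, the work surface at z = 0. Lengths are in m, angles in rad, forces in N, time in s.
With the tool pointing down it reaches from about 0.425 to 0.875 m from the base axis. Payload 4.7 kg.
Tool frame: the origin (TCP) lies between the finger pads; the fingertips stand 22 mm ahead of it and the grasp point (between the pads) lies 3 mm ahead of it; z points along the fingers, y is the line along which they close (so a half turn about z gives the same grasp; the last joint's range is limited). The gripper opens to 87 mm and grips with 3 to 60 N. Pads are 19 mm wide; open, the fingers measure 117 mm over their backs; the gripper's body (75 mm by 190 mm) begins 51 mm behind the grasp point.
Start: joints at [-1.267, 0.321, -0.07, 1.45, 0.023, 1.371, -0.057], TCP at [0.186, 0.623, 0.245] pointing down, gripper open.
Joint ranges: [-2.86, 2.86], [-0.3, 2.09], [-1.38, 1.24], [0.06, 2.45], [-1.56, 4.7], [0.09, 2.05], [-2.69, 2.69]. Speed limits (rad/s): [2.57, 2.57, 3.14, 3.14, 3.14, 3.14, 3.14].

## Interface

Orientations are given as a rotation vector (axis times angle).
In Python, from bench import ctrl gives the robot as it stands. The module is installed in compiled form; this text tells all that it offers.
- The arm moves only by the tool send_rows, never from a script. Its argument "motion" is a list of rows, each an object with "claw": the opening, from -1 (shut) to 1 (fully open); "slide": the shift along the tool's x, y, z in mm, a list of three; "delta_rot": the turn, a rotation vector about the tool's x, y, z in rad, a list of three. In form: [{"claw": claw, "slide": [x, y, z], "delta_rot": [ax, ay, az]}, ...]. A call has 1 to 5 rows; each row is the pose to reach, as a shift and turn from the pose commanded when the call began, along the tool's axes at that moment; what a row does not reach only later rows make up. A row lasts 1/10 s, in which the tool goes at most 50 mm and 8.59 degrees, less where a joint would pass 70% of its speed; a pose out of reach is approached as far as the arm can. A call with a gripper value outside its range is refused whole. The fingers move at their own pace and stop on an object; "grip_force" is the grip in N (left out, the last holds). Time passes only in rows, so rows that repeat a pose let the fingers close. It gives the time, the measured TCP pose, the force, the opening and the grip force at its end, in the units of the state.
- ctrl.get_state(): the state, without advancing time (a new reading comes with each control period).
- ctrl.get_image(name): name is "side" or "top" or "wrist"; returns a dict with "color" (420x560x3 uint8, blue, green, red), "fx", "fy", "cx", "cy" (pixels), "pose" (4x4, takes a point from camera to world coordinates). Camera axes: x right, y down, z forward; pixel columns grow to the right and rows downward; lengths in m; the calibration is good to about 2 mm. A picture is of the moment at which its call begins. There is no depth.
- ctrl.close_job(): hands the job in; it is judged then, once.
The state is a dict: "time": time; "joint_positions": joint angles; "qd": joint speeds; "joint_torque": joint torques, N m; "position": TCP position; "tool_rot": TCP orientation; "ft_force": force on the tool from outside, world axes, zero at the start; "torque": the same for the moment, N m; "grip_width": opening from 0.0 (shut) to 1.0 (fully open); "grip_force": force on a finger pad.
Only numpy, scipy, OpenCV 4.12 (cv2) and the standard library are available. Lean on these libraries where they do the work, as an engineer would, in place of code of your own. Each camera call takes 0.05 s, during which the arm holds its last target. There are 200 camera calls.

## Task

Set up the hand press for the next batch. First find the packing: slide the packing plates under the ram foot to see which is the thickest that goes in, and leave that one lying on the anvil, straight, in the middle under the foot and right back against the stop, with the other two plates flat on the mat. Then feel with a fingertip where the isolator's paddle stands and press its ON end only if it is off (never switch it off), and put every white housing blank, those on the bench and any left on the press, upright on the floor of the infeed tray, without disturbing anything else.

Things in the scene. Friction and masses are not known exactly. Their poses are not given: they have to be found in the camera images.
- press: hand lever press, fixed. Origin on the bench below the centre of its ram foot; x points from its open front (robot side) to its column, z up. Anvil (base plate): top 12 mm above the bench, 90 mm wide (y), x from -160 to +120 mm. Column and head with lever rise to 320 mm; the head is 40 mm wide, reaches forward to x = -5 mm, lowest part 119 mm above the bench, above the foot.
- ram_gap (a point): on the anvil's top, middle of the ram foot's front edge (press x = -25 mm), axes as the press. The foot is 50 mm deep (x), 60 mm wide (y), 25 mm high; its flat underside is locked 13.5 to 27 mm above the anvil, at an unreported height. A plate too thick for the gap is stopped with its leading edge here.
- stop (a point): on the anvil's top, middle of the front face of the stop bar (70 mm wide, 12 mm high) at the back of the gap, press x = +28 mm, axes as the press. A plate fully home has its leading end against it, so its centre is 75 mm in front of this point (press x = -47 mm) and its tab clear of the foot. Plates drag on the anvil (friction).
- isolator: the press's isolator switch, a fixed grey box 130 x 100 mm (x, y), floor 25 mm above the bench, two side cheeks 5 mm thick (90 mm apart inside) up to 50 mm above the bench. Between them a black paddle 100 x 56 x 10 mm (x, y, z) rocks on a pivot at its middle, 45 mm above the bench, about y. Origin: centre of the underside; x points from the OFF end (nearer the robot) to the ON end (fine rib).
- on_spot (a point): fixed point over the paddle's ON end: 38 mm from the pivot towards +x on the centre line, at 42 mm above the bench, the height of the paddle's surface there when ON (this end down, tilt 0.22 rad). When OFF the surface there is 59 mm above the bench. The paddle snaps to one rest or the other (not reported); about 6 N down here snaps it from OFF to ON.
- mat: black rubber mat on the bench, fixed, 190 x 280 x 4 mm (x, y, z), the store for the packing plates. Origin: centre of the underside
- plate_thin: thinnest of three bare aluminium packing plates: 150 x 56 x 12 mm, 0.31 kg, starts flat on the mat, +x roughly away from the robot. Upright finger tab on top: 34 mm long (x), 12 mm thick (y), 34 mm high, centred 12 mm towards -x from the plate's centre. Origin: centre of the plate's underside; x along its length, z up.
- plate_mid: middle of three bare aluminium packing plates: 150 x 56 x 18 mm, 0.45 kg, starts flat on the mat, +x roughly away from the robot. Upright finger tab on top: 34 mm long (x), 12 mm thick (y), 34 mm high, centred 12 mm towards -x from the plate's centre. Origin: centre of the plate's underside; x along its length, z up.
- plate_thick: thickest of three bare aluminium packing plates: 150 x 56 x 24 mm, 0.58 kg, starts flat on the mat, +x roughly away from the robot. Upright finger tab on top: 34 mm long (x), 12 mm thick (y), 34 mm high, centred 12 mm towards -x from the plate's centre. Origin: centre of the plate's underside; x along its length, z up.
- tray: open steel infeed tray, fixed, 170 x 175 mm outside (x, y), walls 4 mm thick and 22 mm high over the bench, floor 4 mm. Origin: centre of the underside
- blank1: white plastic housing blank, 0.10 to 0.20 kg: block 70 x 44 x 28 mm (x, y, z), on top a centred lug 34 mm long (x), 22 mm thick (y), 32 mm high; 60 mm high in all. Origin: centre of the underside. Starts upright on the bench; blank5, if there, on the press's anvil. Three to five blanks are there; None from the start = absent.
- blank2: white plastic housing blank, 0.10 to 0.20 kg: block 70 x 44 x 28 mm (x, y, z), on top a centred lug 34 mm long (x), 22 mm thick (y), 32 mm high; 60 mm high in all. Origin: centre of the underside. Starts upright on the bench; blank5, if there, on the press's anvil. Three to five blanks are there; None from the start = absent.
- blank3: white plastic housing blank, 0.10 to 0.20 kg: block 70 x 44 x 28 mm (x, y, z), on top a centred lug 34 mm long (x), 22 mm thick (y), 32 mm high; 60 mm high in all. Origin: centre of the underside. Starts upright on the bench; blank5, if there, on the press's anvil. Three to five blanks are there; None from the start = absent.
- blank4: white plastic housing blank, 0.10 to 0.20 kg: block 70 x 44 x 28 mm (x, y, z), on top a centred lug 34 mm long (x), 22 mm thick (y), 32 mm high; 60 mm high in all. Origin: centre of the underside. Starts upright on the bench; blank5, if there, on the press's anvil. Three to five blanks are there; None from the start = absent.
- blank5: white plastic housing blank, 0.10 to 0.20 kg: block 70 x 44 x 28 mm (x, y, z), on top a centred lug 34 mm long (x), 22 mm thick (y), 32 mm high; 60 mm high in all. Origin: centre of the underside. Starts upright on the bench; blank5, if there, on the press's anvil. Three to five blanks are there; None from the start = absent.
- screwdriver: bystander: screwdriver with red handle, about 200 mm, lying
- gauge_block: bystander: steel block 70 x 40 x 25 mm
- stick: bystander: wooden stick 150 x 12 x 9 mm
- nylon_bush: bystander: white stepped bush, 32 mm wide, 60 mm high, standing
- wrench: bystander: steel wrench, lying
- oil: bystander: amber bottle, 56 mm wide, 90 mm high
- pot: bystander: steel cup, 70 mm wide, 60 mm high
Not all that is in view belongs to the job. Leave any green or turquoise look-alike of the blank1 alone.

How it is judged:
On the way, in this order (a step that is already met when the one before it is completed fails the run):
1. the thickest packing plate that fits is home under the ram foot against the stop (((x of plate_thin in the frame of press between -0.057 and -0.042 m and y of plate_thin in the frame of press between -0.014 and 0.014 m and z of plate_thin in the frame of press between 0.009 and 0.015 m and angle between the x axis of plate_thin and the x axis of press, either way round below 0.15 rad and angle between plate_thin's own z axis and vertical below 0.05 rad and linear speed of plate_thin below 0.02 m/s and value of joint ram below 0.0065 m) or (x of plate_mid in the frame of press between -0.057 and -0.042 m and y of plate_mid in the frame of press between -0.014 and 0.014 m and z of plate_mid in the frame of press between 0.009 and 0.015 m and angle between the x axis of plate_mid and the x axis of press, either way round below 0.15 rad and angle between plate_mid's own z axis and vertical below 0.05 rad and linear speed of plate_mid below 0.02 m/s and value of joint ram below 0.0125 m) or (x of plate_thick in the frame of press between -0.057 and -0.042 m and y of plate_thick in the frame of press between -0.014 and 0.014 m and z of plate_thick in the frame of press between 0.009 and 0.015 m and angle between the x axis of plate_thick and the x axis of press, either way round below 0.15 rad and angle between plate_thick's own z axis and vertical below 0.05 rad and linear speed of plate_thick below 0.02 m/s))), for 0.2 s.
2. the isolator's paddle is felt with the fingers while it is on (after flipping it, if it was off) (contact force between the fingers and paddle above 0.5 N and value of joint paddle above 0.38 rad), for 0.02 s.
At the end, for the whole second after the job is handed in: Thickest fitting plate (next thicker would have under 2 mm to spare) on the anvil, within 10 mm of the stop, 14 mm of the middle, 0.15 rad of square; other plates flat, centres at most 60 mm (x) and 140 mm (y) from the mat's; isolator on; all blanks upright on the tray floor; at rest (((x of plate_thin in the frame of press between -0.057 and -0.042 m and y of plate_thin in the frame of press between -0.014 and 0.014 m and z of plate_thin in the frame of press between 0.009 and 0.015 m and angle between the x axis of plate_thin and the x axis of press, either way round below 0.15 rad and angle between plate_thin's own z axis and vertical below 0.05 rad and linear speed of plate_thin below 0.02 m/s and value of joint ram below 0.0065 m and (x of plate_mid in the frame of mat between -0.06 and 0.06 m and y of plate_mid in the frame of mat between -0.14 and 0.14 m and z of plate_mid in the frame of mat below 0.01 m and angle between plate_mid's own z axis and vertical below 0.06 rad and linear speed of plate_mid below 0.02 m/s) and (x of plate_thick in the frame of mat between -0.06 and 0.06 m and y of plate_thick in the frame of mat between -0.14 and 0.14 m and z of plate_thick in the frame of mat below 0.01 m and angle between plate_thick's own z axis and vertical below 0.06 rad and linear speed of plate_thick below 0.02 m/s)) or (x of plate_mid in the frame of press between -0.057 and -0.042 m and y of plate_mid in the frame of press between -0.014 and 0.014 m and z of plate_mid in the frame of press between 0.009 and 0.015 m and angle between the x axis of plate_mid and the x axis of press, either way round below 0.15 rad and angle between plate_mid's own z axis and vertical below 0.05 rad and linear speed of plate_mid below 0.02 m/s and value of joint ram below 0.0125 m and (x of plate_thin in the frame of mat between -0.06 and 0.06 m and y of plate_thin in the frame of mat between -0.14 and 0.14 m and z of plate_thin in the frame of mat below 0.01 m and angle between plate_thin's own z axis and vertical below 0.06 rad and linear speed of plate_thin below 0.02 m/s) and (x of plate_thick in the frame of mat between -0.06 and 0.06 m and y of plate_thick in the frame of mat between -0.14 and 0.14 m and z of plate_thick in the frame of mat below 0.01 m and angle between plate_thick's own z axis and vertical below 0.06 rad and linear speed of plate_thick below 0.02 m/s)) or (x of plate_thick in the frame of press between -0.057 and -0.042 m and y of plate_thick in the frame of press between -0.014 and 0.014 m and z of plate_thick in the frame of press between 0.009 and 0.015 m and angle between the x axis of plate_thick and the x axis of press, either way round below 0.15 rad and angle between plate_thick's own z axis and vertical below 0.05 rad and linear speed of plate_thick below 0.02 m/s and (x of plate_thin in the frame of mat between -0.06 and 0.06 m and y of plate_thin in the frame of mat between -0.14 and 0.14 m and z of plate_thin in the frame of mat below 0.01 m and angle between plate_thin's own z axis and vertical below 0.06 rad and linear speed of plate_thin below 0.02 m/s) and (x of plate_mid in the frame of mat between -0.06 and 0.06 m and y of plate_mid in the frame of mat between -0.14 and 0.14 m and z of plate_mid in the frame of mat below 0.01 m and angle between plate_mid's own z axis and vertical below 0.06 rad and linear speed of plate_mid below 0.02 m/s))) and value of joint paddle above 0.38 rad and x of blank1 in the frame of tray between -0.08 and 0.08 m and y of blank1 in the frame of tray between -0.0825 and 0.0825 m and z of each of blank1, blank2, blank3, blank4, blank5 in the frame of tray below 0.01 m and angle between each of blank1, blank2, blank3, blank4, blank5's own z axis and vertical below 0.08 rad and linear speed of each of blank1, blank2, blank3, blank4, blank5 below 0.02 m/s and x of blank2 in the frame of tray between -0.08 and 0.08 m and y of blank2 in the frame of tray between -0.0825 and 0.0825 m and x of blank3 in the frame of tray between -0.08 and 0.08 m and y of blank3 in the frame of tray between -0.0825 and 0.0825 m and x of blank4 in the frame of tray between -0.08 and 0.08 m and y of blank4 in the frame of tray between -0.0825 and 0.0825 m and x of blank5 in the frame of tray between -0.08 and 0.08 m and y of blank5 in the frame of tray between -0.0825 and 0.0825 m); the robot touches nothing.
It fails at once if an isolator that was on is switched off (value of joint paddle below 0.12 rad and distance of paddle_end from where it was at the start of the episode above 0.012 m).
It fails at once if a bystander is pushed more than 60 mm or knocked over (distance of any of screwdriver, gauge_block, stick, nylon_bush, wrench, oil, pot from where it was at the start of the episode above 0.06 m or angle between any of oil, pot, nylon_bush's own z axis and vertical above 0.6 rad).
Of blank1, blank2, blank3, blank4, blank5 only 3 to 5 are there at a start; the rules pass over those that are not, and their reading is None.
At some moment in a run one of blank1, blank2, blank3, blank4 may be knocked a few centimetres aside while the robot is not near it.
Once in a run the grip may slacken for a moment while it holds something.
It also fails if it takes over 210 s, if anything falls off the work surface, if the arm or the gripper's body presses on something with over 40 N, if the wrist force passes 120 N, or if a joint passes its speed limit or range.

## Working session

There is one attempt and no reset: what is moved stays moved. The work goes in short steps, Python scripts to look and compute and a tool call to move; the robot and the scene stay as the last step left them, time stands still between calls to the robot, and variables do not carry over. Pictures are saved under pics/ and viewed, at most 14 in all, crops included, and the job is handed in when it is done.

Besides the shell and the picture viewer there is one more tool, called after ">>>" as name(argument=value, ...), one argument or row to a line, values as JSON. send_rows: Moves the arm, as the interface text tells. Its arguments: {"type":"object","properties":{"motion":{"type":"array","items":{"type":"object","properties":{"claw":{"type":"number"},"slide":{"type":"array","items":{"type":"number"}},"delta_rot":{"type":"array","items":{"type":"number"}}}}},"grip_force":{"type":"number"}},"required":["motion"]}

```bash
mkdir -p pics; cat > h.py <<'E'
import numpy as np, cv2
from scipy.spatial.transform import Rotation as R
from bench import ctrl
def grab(n,f=None):
    d=ctrl.get_image(n)
    if f: cv2.imwrite('pics/'+f,d['color'])
    return d
def ray(d,u,v,z):
    p=np.array(d['pose']); r=p[:3,:3]@np.array([(u-d['cx'])/d['fx'],(v-d['cy'])/d['fy'],1])
    o=p[:3,3]; return o+r*(z-o[2])/r[2]
def proj(d,P):
    p=np.array(d['pose']); q=p[:3,:3].T@(np.array(P)-p[:3,3]); return d['fx']*q[0]/q[2]+d['cx'],d['fy']*q[1]/q[2]+d['cy']
def st():
    s=ctrl.get_state(); print({k:np.round(s[k],3).tolist() for k in('time','position','tool_rot','ft_force','grip_width','grip_force','joint_positions')}); return s
E
python3 - <<'E'
from h import *
s=st(); print(R.from_rotvec(s['tool_rot']).as_matrix().round(3))
for n in('top','side','wrist'):
    d=grab(n,n+'0.png'); print(n,d['fx'],d['cx'],d['cy'],np.array(d['pose']).round(3).tolist())
E
```

```text
{'time': 0.0, 'position': [0.186, 0.622, 0.243], 'tool_rot': [-0.454, -3.109, 0.003], 'ft_force': [-0.201, 0.028, -0.514], 'grip_width': 0.998, 'grip_force': 0.0, 'joint_positions': [-1.267, 0.322, -0.07, 1.452, 0.023, 1.371, -0.057]}
[[-0.958  0.286 -0.   ]
 [ 0.286  0.958 -0.002]
 [-0.    -0.002 -1.   ]]
top 393.0241263718437 275.86472482238077 208.42727185258406 [[-0.086, -0.974, 0.209, 0.31], [-0.996, 0.085, -0.013, -0.012], [-0.005, -0.209, -0.978, 1.147], [0.0, 0.0, 0.0, 1.0]]
side 445.48034095664144 280.24659098126426 209.37351971031518 [[0.955, -0.218, 0.202, 0.217], [-0.297, -0.711, 0.637, -1.04], [0.005, -0.668, -0.744, 1.276], [0.0, 0.0, 0.0, 1.0]]
wrist 307.75406471851585 281.9112960432878 210.64897474242724 [[0.286, 0.915, 0.285, 0.108], [0.958, -0.272, -0.088, 0.646], [-0.003, 0.298, -0.954, 0.384], [0.0, 0.0, 0.0, 1.0]]
```

View pics/top0.png

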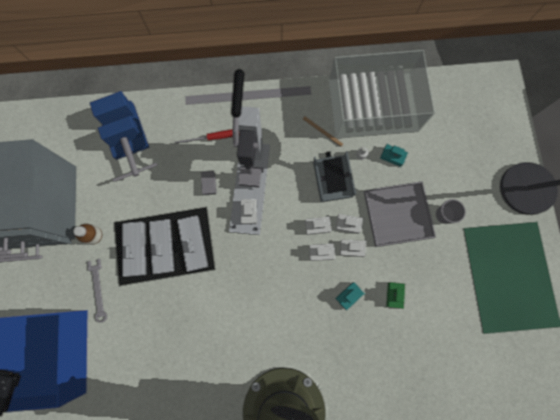

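View pics/side0.png

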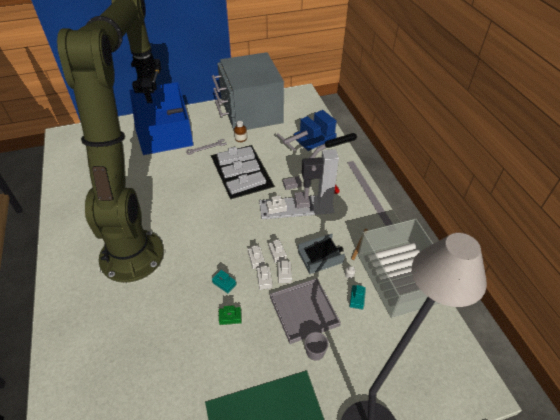

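Top view: mat with three plates at about (163,245), press with anvil at (247,190) and blank5 on it (249,208), isolator (334,176), tray (399,213). There are four white blanks at (319,226), (349,224), (321,251) and (353,248). The green and teal ones at (349,295), (396,295) and (394,154) are look-alikes. I'll enlarge to confirm this.

```bash
python3 - <<'E'
import cv2
a=cv2.imread('pics/top0.png')
c=cv2.resize(a[120:290,105:275],None,fx=4.7,fy=3.5,interpolation=cv2.INTER_CUBIC)
c=cv2.resize(a[130:290,105:265],(600,600),interpolation=cv2.INTER_CUBIC);cv2.imwrite('pics/c1.png',c)
c=cv2.resize(a[135:265,290:445],(775,600) if 0 else (715,600),interpolation=cv2.INTER_CUBIC);cv2.imwrite('pics/c2.png',c)
E
```

```text
(no output)
```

View pics/c1.png

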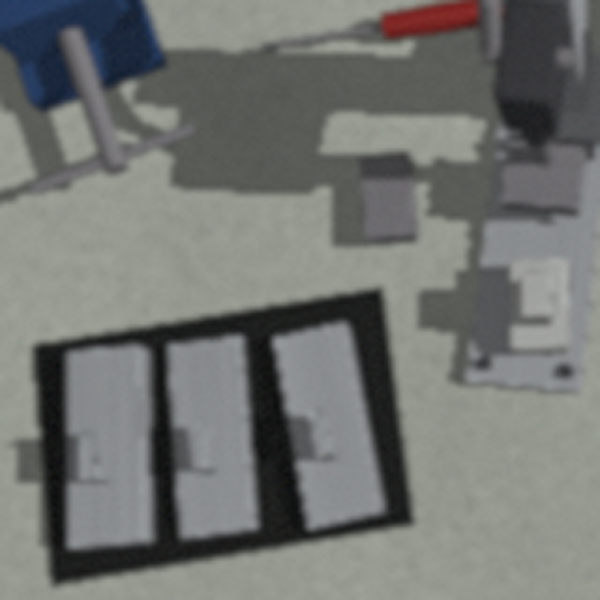

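View pics/c2.png

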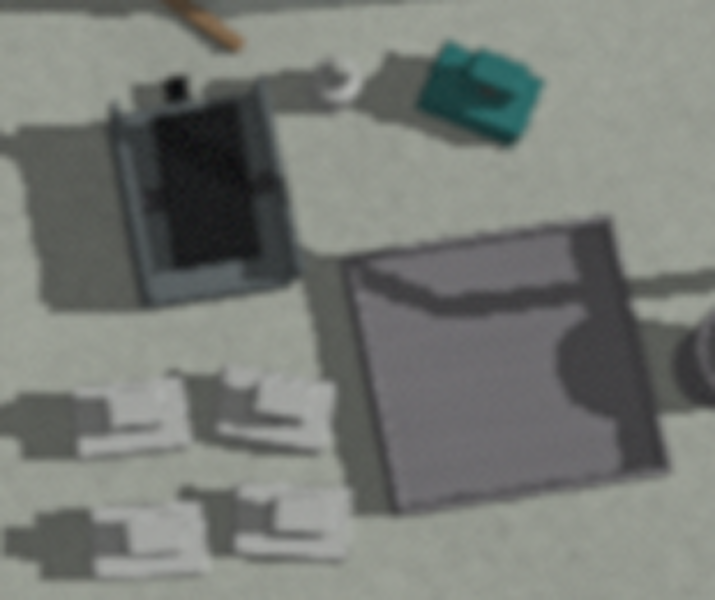

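Crop c1 shows the three plates (left, middle, right) with their tabs at about (92,455), (202,450) and (323,435), and blank5 on the anvil at (540,305). In c2 the lug tops are at (148,405), (294,395), (165,530) and (310,510). The white round thing at (340,80) is the nylon bush and the teal block at (480,90) is a look-alike. I'll turn these into world points.

```bash
python3 - <<'E'
from h import *
d=grab('top'); s=grab('side')
np.set_printoptions(precision=3,suppress=True)
c1=lambda X,Y,z:ray(d,105+X/3.75,130+Y/3.75,z)
c2=lambda X,Y,z:ray(d,290+X/4.613,135+Y/4.615,z)
def pr(n,f,pts,z): print(n,*[f(x,y,z)[:2] for x,y in pts])
pr('plates L corners',c1,[(65,350),(150,345),(155,545),(68,550)],.02)
pr('M',c1,[(165,343),(243,336),(260,530),(180,538)],.02)
pr('R',c1,[(272,336),(350,322),(385,512),(307,528)],.02)
pr('mat',c1,[(35,347),(380,290),(410,520),(55,580)],.004)
pr('anvil front corners',c1,[(468,382),(577,392)],.012)
pr('anvil left edge',c1,[(485,222)],.012)
pr('foot front',c1,[(500,207),(580,213)],.035)
pr('blank5 lug',c1,[(522,262),(567,262),(567,312),(525,318)],.072)
for n,p in dict(a=[(110,390),(185,380),(190,418),(112,428)],b=[(257,378),(333,384),(330,420),(257,412)],c=[(127,515),(200,505),(207,545),(130,553)],e=[(275,495),(348,490),(350,528),(275,535)]).items(): pr(n,c2,p,.06)
pr('isolator',c2,[(115,110),(262,85),(297,270),(145,300)],.05)
pr('tray',c2,[(348,260),(610,220),(668,468),(398,512)],.022)
# plates crop from side
c=s['color'][140:205,205:280]; cv2.imwrite('pics/c3.png',cv2.resize(c,(675,585),interpolation=cv2.INTER_CUBIC))
E
```

```text
plates L corners [0.545 0.422] [0.543 0.356] [0.389 0.355] [0.391 0.421]
M [0.543 0.345] [0.544 0.284] [0.393 0.275] [0.392 0.336]
R [0.542 0.261] [0.548 0.2  ] [0.399 0.18 ] [0.392 0.24 ]
mat [0.553 0.452] [0.575 0.178] [0.392 0.164] [0.37  0.437]
anvil front corners [0.494 0.112] [0.479 0.029]
anvil left edge [0.621 0.091]
foot front [0.626 0.077] [0.615 0.015]
blank5 lug [0.571 0.06 ] [0.568 0.026] [0.53  0.029] [0.528 0.061]
a [ 0.501 -0.13 ] [ 0.503 -0.176] [ 0.479 -0.177] [ 0.477 -0.129]
b [ 0.5  -0.22] [ 0.492 -0.266] [ 0.471 -0.261] [ 0.479 -0.218]
c [ 0.424 -0.132] [ 0.426 -0.177] [ 0.402 -0.178] [ 0.401 -0.132]
e [ 0.428 -0.222] [ 0.427 -0.266] [ 0.405 -0.265] [ 0.404 -0.219]
isolator [ 0.682 -0.154] [ 0.69  -0.249] [ 0.568 -0.255] [ 0.557 -0.159]
tray [ 0.578 -0.295] [ 0.59  -0.466] [ 0.428 -0.476] [ 0.415 -0.304]
```

>>> send_rows(
  motion=[
    {"claw": 1,"slide": [0,0,-20],"delta_rot": [0,0,-0.1]},
    {"claw": 1,"slide": [0,0,-40],"delta_rot": [0,0,-0.2]},
    {"claw": 1,"slide": [0,0,-57],"delta_rot": [0,0,-0.29]},
    {"claw": 1,"slide": [0,0,-57],"delta_rot": [0,0,-0.29]},
  ],
)

```text
time: 0.65
position: [0.1861, 0.624, 0.3044]
tool_rot: [-0.001, 3.14, 0.007]
ft_force: [0.3, 0.3, 0.3]
grip_width: 1.0
grip_force: 0.0
```

>>> send_rows(
  motion=[
    {"claw": 1,"slide": [-24,-38,0],"delta_rot": [0,0,0]},
    {"claw": 1,"slide": [-48,-76,0],"delta_rot": [0,0,0]},
    {"claw": 1,"slide": [-72,-114,0],"delta_rot": [0,0,0]},
    {"claw": 1,"slide": [-96,-152,0],"delta_rot": [0,0,0]},
    {"claw": 1,"slide": [-120,-190,0],"delta_rot": [0,0,0]},
  ],
)

```text
time: 1.15
position: [0.3064, 0.4309, 0.3003]
tool_rot: [-0.004, -3.141, 0.001]
ft_force: [1.5, 0.4, 0.6]
grip_width: 0.999
grip_force: 0.0
```

>>> send_rows(
  motion=[
    {"claw": 1,"slide": [-24,-38,0],"delta_rot": [0,0,0]},
    {"claw": 1,"slide": [-48,-76,0],"delta_rot": [0,0,0]},
    {"claw": 1,"slide": [-72,-114,0],"delta_rot": [0,0,0]},
    {"claw": 1,"slide": [-96,-152,0],"delta_rot": [0,0,0]},
    {"claw": 1,"slide": [-120,-190,0],"delta_rot": [0,0,0]},
  ],
)

```text
time: 1.65
position: [0.4261, 0.241, 0.3005]
tool_rot: [-0.004, -3.141, 0.0]
ft_force: [0.9, 0.1, -0.6]
grip_width: 0.999
grip_force: 0.0
```

>>> send_rows(
  motion=[
    {"claw": 1,"slide": [-24,-30,0],"delta_rot": [0,0,0]},
    {"claw": 1,"slide": [-44,-62,0],"delta_rot": [0,0,0]},
    {"claw": 1,"slide": [-44,-62,0],"delta_rot": [0,0,0]},
    {"claw": 1,"slide": [-44,-62,0],"delta_rot": [0,0,0]},
  ],
)

```text
time: 2.05
position: [0.4697, 0.1802, 0.3006]
tool_rot: [-0.006, -3.14, 0.0]
ft_force: [-0.9, 1.2, 0.4]
grip_width: 1.0
grip_force: 0.0
```

```bash
python3 - <<'E'
from h import *
import pickle
s=st(); d=grab('wrist','w1.png'); pickle.dump(d,open('w1.pkl','wb'))
print(R.from_rotvec(s['tool_rot']).as_matrix().round(3).tolist(), np.array(d['pose']).round(3).tolist())
cv2.imwrite('pics/w1b.png',cv2.resize(d['color'],(784,588),interpolation=cv2.INTER_CUBIC))
E
```

```text
{'time': 2.05, 'position': [0.47, 0.18, 0.301], 'tool_rot': [-0.006, -3.14, 0.0], 'ft_force': [-0.939, 1.227, 0.414], 'grip_width': 1.0, 'grip_force': 0.0, 'joint_positions': [-0.731, -0.023, 0.308, 1.729, 0.007, 1.436, 1.143]}
[[-1.0, 0.004, -0.001], [0.004, 1.0, -0.0], [0.001, -0.0, -1.0]] [[0.004, 0.955, 0.297, 0.389], [1.0, -0.004, -0.002, 0.18], [-0.001, 0.297, -0.955, 0.441], [0.0, 0.0, 0.0, 1.0]]
```

View pics/w1b.png

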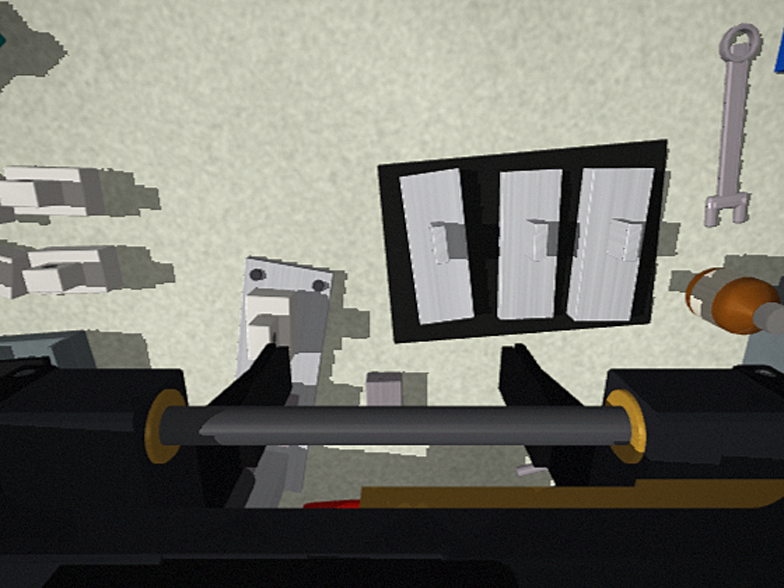

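w1b (784x588, upside down, with robot-side rows at the top) shows the plates with tabs at (440,243), (538,240) and (625,240). The rightmost has a visible side face, so it is probably the thick one. Blank5 on the anvil has its front edge at (247–290,290) and its lug at (262,330). I'll take one enlarged crop for exact corners.

```bash
python3 - <<'E'
import cv2
a=cv2.imread('pics/w1.png')
c=cv2.resize(a[98:250,272:472],(800,608),interpolation=cv2.INTER_CUBIC)[:600]
cv2.imwrite('pics/c4.png',c)
c=cv2.resize(a[178:350,160:280],(418,600),interpolation=cv2.INTER_CUBIC)
cv2.imwrite('pics/c5.png',c)
E
```

```text
(no output)
```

View pics/c4.png

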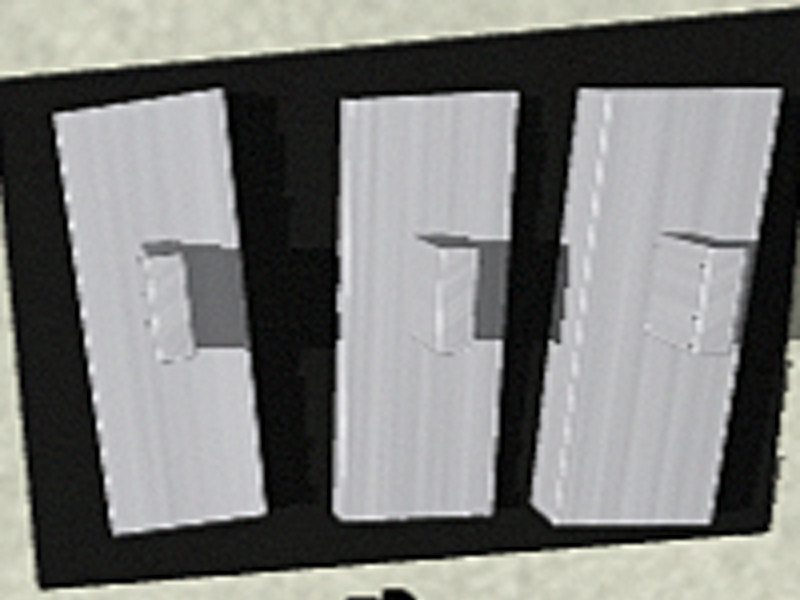

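View pics/c5.png

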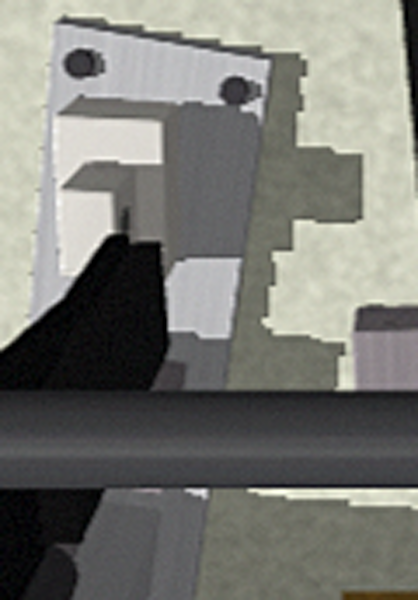

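```bash
python3 - <<'E'
from h import *
import pickle
np.set_printoptions(precision=4,suppress=True)
d=pickle.load(open('w1.pkl','rb'))
def g(X,Y,z): return ray(d,272+X/4-.4,98+Y/4-.4,z)
Q=dict(left=[(54,114),(221,88),(268,514),(114,535)],mid=[(345,98),(520,91),(493,515),(345,520)],right=[(612,90),(782,88),(712,522),(555,524)])
for n,q in Q.items():
  for t in(.012,.018,.024):
    P=np.array([g(*p,.004+t) for p in q]); L=(np.linalg.norm(P[0]-P[3])+np.linalg.norm(P[1]-P[2]))/2; W=(np.linalg.norm(P[0]-P[1])+np.linalg.norm(P[2]-P[3]))/2
    v=P[3]+P[2]-P[0]-P[1]; print(n,t,'L',L.round(4),'W',W.round(4),P.mean(0),'yaw',np.arctan2(v[1],v[0]).round(3))
# tabs top (front top edge/ back corners)
for n,t,q in (('left',.012,[(147,254),(184,254),(193,358),(160,362)]),('mid',.018,[(438,247),(478,247),(472,350),(436,352)]),('right',.024,[(707,247),(752,247),(735,353),(695,350)])):
  for tt in (.012,.018,.024):
    P=np.array([g(*p,.038+tt) for p in q]); print('tab',n,tt,P.mean(0),np.linalg.norm(P[0]-P[3]),np.linalg.norm(P[0]-P[1]))
def k(X,Y,z): return ray(d,160+X/3.483-.4,178+Y/3.483-.4,z)
print('anvil FR,FL',k(55,25,.012),k(268,60,.012),'Ledge',k(225,390,.012),k(195,590,.012),'Redge',k(30,340,.012))
print('blk5 front top edge',k(58,114,.04),k(162,118,.04),'block left edge',k(168,260,.04),'right',k(62,265,.04),'lug front top',k(60,188,.072),k(112,190,.072),'left edge',k(114,232,.072))
print('foot front L',k(165,390,.03), k(237,338,.012))
E
```

```text
left 0.012 L 0.1519 W 0.0565 [0.4744 0.2228 0.016 ] yaw 0.149
left 0.018 L 0.1498 W 0.0557 [0.4732 0.2222 0.022 ] yaw 0.149
left 0.024 L 0.1476 W 0.0549 [0.472  0.2216 0.028 ] yaw 0.149
mid 0.012 L 0.1497 W 0.0561 [0.4723 0.3137 0.016 ] yaw 0.057
mid 0.018 L 0.1476 W 0.0553 [0.4712 0.3118 0.022 ] yaw 0.057
mid 0.024 L 0.1455 W 0.0545 [0.47   0.3099 0.028 ] yaw 0.057
right 0.012 L 0.1533 W 0.0569 [0.4729 0.397  0.016 ] yaw 0.001
right 0.018 L 0.1512 W 0.0561 [0.4717 0.3939 0.022 ] yaw 0.001
right 0.024 L 0.149 W 0.0553 [0.4705 0.3909 0.028 ] yaw 0.001
tab left 0.012 [0.4624 0.2211 0.05  ] 0.03543474508823419 0.01173109257223476
tab left 0.018 [0.4613 0.2204 0.056 ] 0.03489162190080872 0.011551285200290931
tab left 0.024 [0.4601 0.2198 0.062 ] 0.034348498713383246 0.011371477828347075
tab mid 0.012 [0.4601 0.3123 0.05  ] 0.03403804846073414 0.01265435743085955
tab mid 0.018 [0.4591 0.3103 0.056 ] 0.03351633302782483 0.012460398791519688
tab mid 0.024 [0.458  0.3083 0.062 ] 0.032994617594915614 0.01226644015217977
tab right 0.012 [0.4606 0.3976 0.05  ] 0.033299755490002844 0.014229261101042083
tab right 0.018 [0.4595 0.3943 0.056 ] 0.03278935618284861 0.014011163253162453
tab right 0.024 [0.4584 0.3909 0.062 ] 0.03227895687569448 0.013793065405282768
anvil FR,FL [0.4834 0.0275 0.012 ] [0.4985 0.1139 0.012 ] Ledge [0.6535 0.0869 0.012 ] [0.7642 0.0656 0.012 ] Redge [0.6277 0.0008 0.012 ]
blk5 front top edge [0.5129 0.0348 0.04  ] [0.5147 0.0755 0.04  ] block left edge [0.5756 0.0732 0.04  ] right [0.5777 0.0296 0.04  ] lug front top [0.5316 0.0441 0.072 ] [0.5325 0.0632 0.072 ] left edge [0.5493 0.0624 0.072 ]
foot front L [0.6424 0.0645 0.03  ] [0.627  0.0938 0.012 ]
```

The rightmost plate in the image (y≈.39) is the thick one, the leftmost (y≈.22) the mid and the centre one the thin. The press sits at about (.6485,.0424) with yaw −.178. Blank5 comes first: its centre is (.549,.053), yaw −.04.

>>> send_rows(
  motion=[
    {"claw": 0.2,"slide": [-26,-42,0],"delta_rot": [0,0,0.04]},
    {"claw": 0.2,"slide": [-52,-84,0],"delta_rot": [0,0,0.04]},
    {"claw": 0.2,"slide": [-79,-127,0],"delta_rot": [0,0,0.04]},
    {"claw": 0.2,"slide": [-79,-127,0],"delta_rot": [0,0,0.04]},
  ],
  grip_force=25,
)

```text
time: 2.5
position: [0.5507, 0.0477, 0.3011]
tool_rot: [0.077, 3.14, -0.006]
ft_force: [-0.6, 0.8, 0.9]
grip_width: 0.724
grip_force: 0.0
```

>>> send_rows(
  motion=[
    {"claw": 0.2,"slide": [0,0,40],"delta_rot": [0,0,0]},
    {"claw": 0.2,"slide": [0,0,80],"delta_rot": [0,0,0]},
    {"claw": 0.2,"slide": [0,0,120],"delta_rot": [0,0,0]},
    {"claw": 0.2,"slide": [0,0,150],"delta_rot": [0,0,0]},
    {"claw": 0.2,"slide": [0,0,150],"delta_rot": [0,0,0]},
  ],
)

```text
time: 3.0
position: [0.5448, 0.0559, 0.1467]
tool_rot: [-0.059, -3.132, 0.003]
ft_force: [-0.3, 0.5, 0.5]
grip_width: 0.601
grip_force: 0.0
```

```bash
python3 - <<'E'
from h import *
s=st(); d=grab('wrist','w2.png')
t=s['position']
# predicted pixels of lug top corners
for P in [(.532,.044,.072),(.532,.064,.072),(.566,.044,.072)]: print(proj(d,P))
E
```

```text
{'time': 3.0, 'position': [0.545, 0.056, 0.147], 'tool_rot': [-0.059, -3.132, 0.003], 'ft_force': [-0.315, 0.471, 0.495], 'grip_width': 0.601, 'grip_force': 0.0, 'joint_positions': [-0.56, 0.189, 0.456, 1.837, -0.091, 1.145, 1.46]}
(np.float64(266.1328447808703), np.float64(212.90711323093527))
(np.float64(293.30799881350924), np.float64(211.9456957027953))
(np.float64(268.4663453129613), np.float64(255.17976634464893))
```

View pics/w2.png

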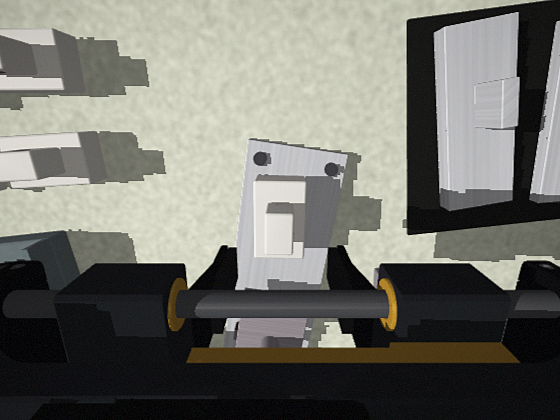

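The lug is centred between the fingers at (280,230). Descend, grip, then lift.

>>> send_rows(
  motion=[
    {"claw": 0.2,"slide": [0,0,30],"delta_rot": [0,0,0]},
    {"claw": 0.2,"slide": [0,0,60],"delta_rot": [0,0,0]},
    {"claw": 0.2,"slide": [0,0,81],"delta_rot": [0,0,0]},
    {"claw": 0.2,"slide": [0,0,81],"delta_rot": [0,0,0]},
    {"claw": 0.2,"slide": [0,0,81],"delta_rot": [0,0,0]},
  ],
)

```text
time: 3.55
position: [0.5502, 0.0549, 0.0725]
tool_rot: [0.061, 3.139, 0.001]
ft_force: [0.6, -0.4, 0.1]
grip_width: 0.597
grip_force: 0.0
```

>>> send_rows(
  motion=[
    {"claw": -1,"slide": [0,0,0],"delta_rot": [0,0,0]},
    {"claw": -1,"slide": [0,0,0],"delta_rot": [0,0,0]},
    {"claw": -1,"slide": [0,0,0],"delta_rot": [0,0,0]},
    {"claw": -1,"slide": [0,0,0],"delta_rot": [0,0,0]},
    {"claw": -1,"slide": [0,0,0],"delta_rot": [0,0,0]},
  ],
)

```text
time: 4.05
position: [0.549, 0.0539, 0.0708]
tool_rot: [0.063, 3.141, 0.0]
ft_force: [0.9, -0.7, 2.7]
grip_width: 0.25
grip_force: 24.9
```

>>> send_rows(
  motion=[
    {"claw": -1,"slide": [0,0,-20],"delta_rot": [0,0,0]},
    {"claw": -1,"slide": [0,0,-60],"delta_rot": [0,0,0]},
    {"claw": -1,"slide": [0,0,-100],"delta_rot": [0,0,0]},
    {"claw": -1,"slide": [0,0,-130],"delta_rot": [0,0,0]},
    {"claw": -1,"slide": [0,0,-130],"delta_rot": [0,0,0]},
  ],
)

```text
time: 4.55
position: [0.5516, 0.0541, 0.2052]
tool_rot: [0.063, 3.133, 0.004]
ft_force: [0.7, 0.5, -0.8]
grip_width: 0.255
grip_force: 24.9
```

```bash
python3 - <<'E'
from h import *
s=st(); print(R.from_rotvec(s['tool_rot']).as_matrix().round(3).tolist())
E
```

```text
{'time': 4.55, 'position': [0.552, 0.054, 0.205], 'tool_rot': [0.063, 3.133, 0.004], 'ft_force': [0.731, 0.462, -0.785], 'grip_width': 0.255, 'grip_force': 24.946, 'joint_positions': [-0.571, 0.138, 0.466, 1.769, -0.067, 1.242, 1.444]}
[[-0.999, 0.04, 0.008], [0.04, 0.999, 0.002], [-0.008, 0.003, -1.0]]
```

Gripped (22 mm). Carry it toward the tray and take a wrist view of the tray and the blanks on the way.

>>> send_rows(
  motion=[
    {"claw": -1,"slide": [10,-20,-30],"delta_rot": [0,0,0]},
    {"claw": -1,"slide": [20,-60,-50],"delta_rot": [0,0,0]},
    {"claw": -1,"slide": [30,-100,-50],"delta_rot": [0,0,0]},
    {"claw": -1,"slide": [40,-140,-50],"delta_rot": [0,0,0]},
    {"claw": -1,"slide": [50,-180,-50],"delta_rot": [0,0,0]},
  ],
)

```text
time: 5.05
position: [0.4905, -0.1251, 0.2494]
tool_rot: [-0.062, -3.139, -0.001]
ft_force: [1.0, -0.0, -1.1]
grip_width: 0.252
grip_force: 24.9
```

>>> send_rows(
  motion=[
    {"claw": -1,"slide": [10,-40,0],"delta_rot": [0,0,0]},
    {"claw": -1,"slide": [20,-80,0],"delta_rot": [0,0,0]},
    {"claw": -1,"slide": [30,-120,0],"delta_rot": [0,0,0]},
    {"claw": -1,"slide": [35,-160,0],"delta_rot": [0,0,0]},
    {"claw": -1,"slide": [35,-177,0],"delta_rot": [0,0,0]},
  ],
)

```text
time: 5.55
position: [0.4469, -0.3036, 0.2496]
tool_rot: [-0.072, -3.139, 0.002]
ft_force: [0.1, 0.5, -1.1]
grip_width: 0.253
grip_force: 24.9
```

>>> send_rows(
  motion=[
    {"claw": -1,"slide": [0,0,0],"delta_rot": [0,0,0]},
    {"claw": -1,"slide": [0,0,0],"delta_rot": [0,0,0]},
    {"claw": -1,"slide": [0,0,0],"delta_rot": [0,0,0]},
  ],
)

```text
time: 5.85
position: [0.4501, -0.2975, 0.2497]
tool_rot: [-0.059, -3.14, -0.002]
ft_force: [-0.3, 0.2, -1.4]
grip_width: 0.248
grip_force: 24.9
```

```bash
python3 - <<'E'
from h import *
import pickle
s=st(); d=grab('wrist','w3.png'); pickle.dump(d,open('w3.pkl','wb'))
cv2.imwrite('pics/w3b.png',cv2.resize(d['color'],(784,588),interpolation=cv2.INTER_CUBIC))
E
```

```text
{'time': 5.85, 'position': [0.45, -0.297, 0.25], 'tool_rot': [-0.059, -3.14, -0.002], 'ft_force': [-0.273, 0.171, -1.43], 'grip_width': 0.248, 'grip_force': 24.946, 'joint_positions': [-0.213, 0.092, 0.801, 1.742, -0.069, 1.337, 2.136]}
```

View pics/w3b.png

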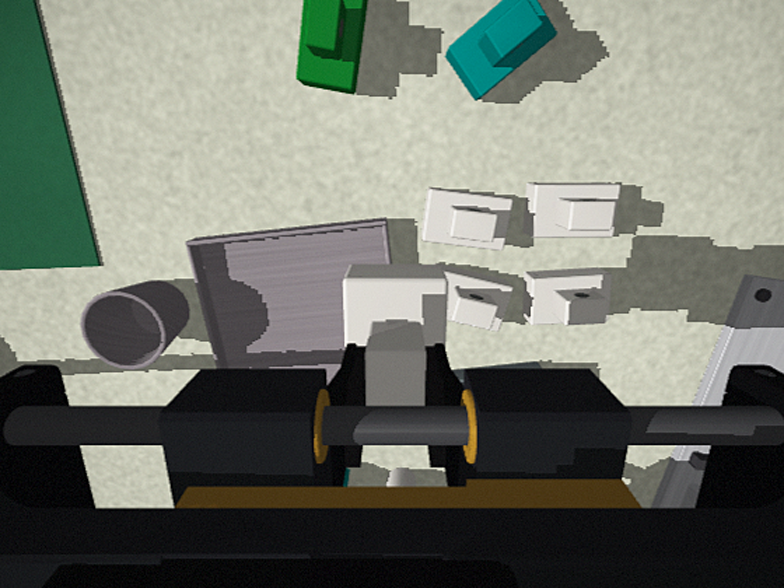

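w3b shows the lug tops at e (472,224), c (591,214), b (477,310) and a (582,307). The tray's near edge runs from (187,241) to (387,219), and the pot is at (130,325). Now I'll compute positions.

```bash
python3 - <<'E'
from h import *
import pickle
np.set_printoptions(precision=4,suppress=True)
d=pickle.load(open('w3.pkl','rb'))
g=lambda X,Y,z: ray(d,X/1.4-.3,Y/1.4-.3,z)
A,B=g(187,241,.022),g(387,219,.022); v=B-A; print('tray edge',A,B,np.linalg.norm(v)); yaw=np.arctan2(-v[0],v[1]); 
ex=np.array([np.cos(yaw),np.sin(yaw)]); print('yaw',yaw,'centre',(A+B)[:2]/2+ex*.085)
# lug tops via bright threshold components
im=d['color']; g8=cv2.cvtColor(im,cv2.COLOR_BGR2GRAY)
c=g8[115:240,290:465]; print(np.percentile(c,[50,90,95,98]))
hs=cv2.cvtColor(im,cv2.COLOR_BGR2HSV)
Q=dict(e=[(449,206),(494,210),(495,240),(452,237)],c=[(568,199),(613,199),(614,230),(570,231)])
for n,q in Q.items():
    P=np.array([g(*p,.06) for p in q]); print(n,P.mean(0),[np.linalg.norm(P[i]-P[(i+1)%4]).round(4) for i in range(4)],'yaw',np.arctan2(P[1,1]-P[0,1],P[1,0]-P[0,0])-np.pi/2)
Q=dict(e=[(430,187),(512,196),(504,249),(423,241)],c=[(535,184),(620,184),(621,237),(527,237)])
m=cv2.inRange(hs,(0,0,150),(180,60,255)); 
cv2.imwrite('pics/c6.png',cv2.resize(im[118:245,295:465],(784,586),interpolation=cv2.INTER_CUBIC))
E
```

```text
tray edge [ 0.4284 -0.4766  0.022 ] [ 0.4161 -0.3035  0.022 ] 0.1735209060165903
yaw 0.07084806109822679 centre [ 0.5071 -0.384 ]
[202. 218. 221. 228.]
e [ 0.4171 -0.2375  0.06  ] [np.float64(0.0343), np.float64(0.023), np.float64(0.0334), np.float64(0.0237)] yaw -0.12477418130906437
c [ 0.4141 -0.1475  0.06  ] [np.float64(0.0338), np.float64(0.0237), np.float64(0.0337), np.float64(0.0245)] yaw -0.037825358285530575
```

View pics/c6.png

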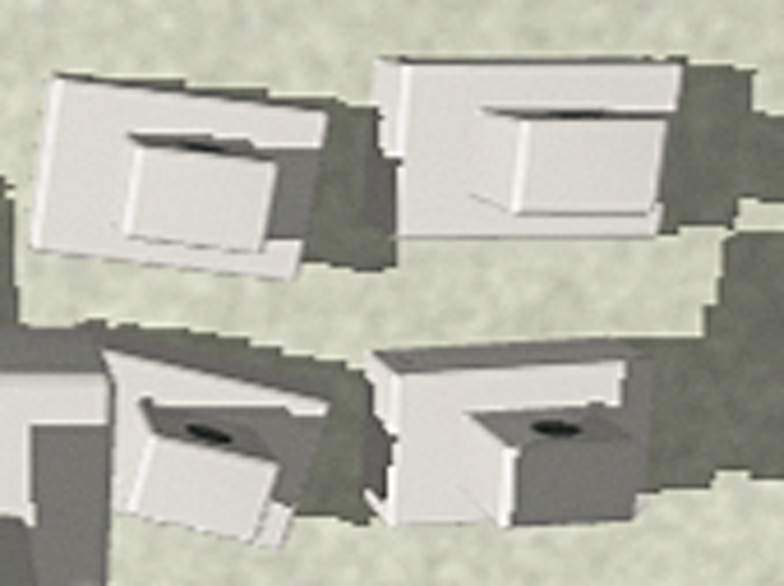

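```bash
python3 - <<'E'
from h import *
import pickle
np.set_printoptions(precision=4,suppress=True)
d=pickle.load(open('w3.pkl','rb'))
g=lambda X,Y,z: ray(d,295+X/4.61-.4,118+Y/4.61-.4,z)
Q=dict(e=[(140,148),(277,162),(263,250),(126,236)],c=[(522,118),(668,122),(657,213),(515,212)],b=[(155,436),(278,465),(255,543),(134,512)],a=[(516,447),(642,444),(633,518),(507,526)])
for n,q in Q.items():
    P=np.array([g(*p,.06) for p in q]); v=P[1]+P[2]-P[0]-P[3]; print(n,P.mean(0),[np.linalg.norm(P[i]-P[(i+1)%4]).round(4) for i in range(4)],'yaw',np.arctan2(v[1],v[0])-np.pi/2)
ex=np.array([np.cos(.068),np.sin(.068)]);ey=np.array([-ex[1],ex[0]])
for x in(-.052,0,.052):
  for y in(-.041,.041): print(x,y,np.array([.506,-.3845])+x*ex+y*ey)
E
```

```text
e [ 0.4189 -0.2363  0.06  ] [np.float64(0.0319), np.float64(0.0205), np.float64(0.0325), np.float64(0.0205)] yaw -0.13883205456256742
c [ 0.4147 -0.1467  0.06  ] [np.float64(0.0335), np.float64(0.0208), np.float64(0.0331), np.float64(0.0215)] yaw -0.05479274066710871
b [ 0.4905 -0.2341  0.06  ] [np.float64(0.0315), np.float64(0.0211), np.float64(0.0317), np.float64(0.0203)] yaw -0.28987671230337564
a [ 0.4926 -0.1431  0.06  ] [np.float64(0.0308), np.float64(0.0194), np.float64(0.0312), np.float64(0.0207)] yaw 0.008972005271820516
-0.052 -0.041 [ 0.4569 -0.4289]
-0.052 0.041 [ 0.4513 -0.3471]
0 -0.041 [ 0.5088 -0.4254]
0 0.041 [ 0.5032 -0.3436]
0.052 -0.041 [ 0.5607 -0.4219]
0.052 0.041 [ 0.5551 -0.3401]
```

>>> send_rows(
  motion=[
    {"claw": -1,"slide": [-23,-24,0],"delta_rot": [0,0,0.144]},
    {"claw": -1,"slide": [-46,-48,0],"delta_rot": [0,0,0.288]},
    {"claw": -1,"slide": [-70,-72,0],"delta_rot": [0,0,0.432]},
    {"claw": -1,"slide": [-93,-96,0],"delta_rot": [0,0,0.576]},
    {"claw": -1,"slide": [-116,-120,0],"delta_rot": [0,0,0.72]},
  ],
)

```text
time: 6.4
position: [0.5631, -0.4227, 0.2498]
tool_rot: [-1.168, -2.916, -0.002]
ft_force: [-0.2, -1.2, -0.3]
grip_width: 0.25
grip_force: 24.9
```

>>> send_rows(
  motion=[
    {"claw": -1,"slide": [0,0,0],"delta_rot": [0,0,0.148]},
    {"claw": -1,"slide": [0,0,0],"delta_rot": [0,0,0.296]},
    {"claw": -1,"slide": [0,0,0],"delta_rot": [0,0,0.444]},
    {"claw": -1,"slide": [0,0,0],"delta_rot": [0,0,0.592]},
    {"claw": -1,"slide": [0,0,0],"delta_rot": [0,0,0.743]},
  ],
)

```text
time: 6.9
position: [0.562, -0.422, 0.2499]
tool_rot: [-2.147, -2.292, -0.002]
ft_force: [-0.4, -0.0, -1.1]
grip_width: 0.249
grip_force: 24.9
```

>>> send_rows(
  motion=[
    {"claw": -1,"slide": [0,0,10],"delta_rot": [0,0,0]},
    {"claw": -1,"slide": [0,0,50],"delta_rot": [0,0,0]},
    {"claw": -1,"slide": [0,0,90],"delta_rot": [0,0,0]},
    {"claw": -1,"slide": [0,0,120],"delta_rot": [0,0,0]},
    {"claw": -1,"slide": [0,0,120],"delta_rot": [0,0,0]},
  ],
)

```text
time: 7.4
position: [0.5594, -0.4198, 0.1244]
tool_rot: [-2.131, -2.294, -0.0]
ft_force: [0.1, 0.8, -1.3]
grip_width: 0.247
grip_force: 24.9
```

```bash
python3 - <<'E'
from h import *
s=st(); print(R.from_rotvec(s['tool_rot']).as_matrix().round(3).tolist())
E
```

```text
{'time': 7.4, 'position': [0.559, -0.42, 0.124], 'tool_rot': [-2.131, -2.294, -0.0], 'ft_force': [0.125, 0.816, -1.308], 'grip_width': 0.247, 'grip_force': 24.946, 'joint_positions': [-0.042, 0.694, 0.978, 1.472, -0.583, 1.297, 1.066]}
[[-0.074, 0.997, -0.007], [0.997, 0.074, 0.007], [0.007, -0.007, -1.0]]
```

>>> send_rows(
  motion=[
    {"claw": -1,"slide": [0,0,30],"delta_rot": [0,0,0]},
    {"claw": -1,"slide": [0,0,55],"delta_rot": [0,0,0]},
    {"claw": -1,"slide": [0,0,63],"delta_rot": [0,0,0]},
    {"claw": -1,"slide": [0,0,66],"delta_rot": [0,0,0]},
    {"claw": -1,"slide": [0,0,67],"delta_rot": [0,0,0]},
  ],
)

```text
time: 7.9
position: [0.5617, -0.4244, 0.065]
tool_rot: [2.141, 2.297, 0.0]
ft_force: [0.4, -0.1, -0.7]
grip_width: 0.253
grip_force: 24.9
```

>>> send_rows(
  motion=[
    {"claw": -1,"slide": [0,0,0],"delta_rot": [0,0,0]},
    {"claw": -0.05,"slide": [0,0,0],"delta_rot": [0,0,0]},
    {"claw": -0.05,"slide": [0,0,0],"delta_rot": [0,0,0]},
    {"claw": -0.05,"slide": [0,0,0],"delta_rot": [0,0,0]},
    {"claw": -0.05,"slide": [0,0,0],"delta_rot": [0,0,0]},
  ],
)

```text
time: 8.4
position: [0.561, -0.424, 0.0639]
tool_rot: [2.143, 2.296, 0.0]
ft_force: [-0.3, 0.8, -0.1]
grip_width: 0.461
grip_force: 0.0
```

>>> send_rows(
  motion=[
    {"claw": -0.05,"slide": [0,0,-20],"delta_rot": [0,0,0]},
    {"claw": -0.05,"slide": [0,0,-60],"delta_rot": [0,0,0]},
    {"claw": -0.05,"slide": [0,0,-100],"delta_rot": [0,0,0]},
    {"claw": 0.2,"slide": [0,0,-140],"delta_rot": [0,0,0]},
    {"claw": 0.2,"slide": [0,0,-177],"delta_rot": [0,0,0]},
  ],
)

```text
time: 8.9
position: [0.5607, -0.4243, 0.2444]
tool_rot: [2.142, 2.295, 0.0]
ft_force: [-0.3, -0.9, 0.1]
grip_width: 0.56
grip_force: 0.0
```

>>> send_rows(
  motion=[
    {"claw": 0.2,"slide": [39,-11,0],"delta_rot": [0,0,-0.134]},
    {"claw": 0.2,"slide": [78,-22,0],"delta_rot": [0,0,-0.268]},
    {"claw": 0.2,"slide": [117,-34,0],"delta_rot": [0,0,-0.402]},
    {"claw": 0.2,"slide": [156,-45,0],"delta_rot": [0,0,-0.536]},
    {"claw": 0.2,"slide": [195,-56,0],"delta_rot": [0,0,-0.67]},
  ],
)

```text
time: 9.4
position: [0.4908, -0.2326, 0.2414]
tool_rot: [1.263, 2.876, 0.001]
ft_force: [0.4, 0.8, -0.2]
grip_width: 0.601
grip_force: 0.0
```

>>> send_rows(
  motion=[
    {"claw": 0.2,"slide": [0,0,20],"delta_rot": [0,0,-0.136]},
    {"claw": 0.2,"slide": [0,0,40],"delta_rot": [0,0,-0.272]},
    {"claw": 0.2,"slide": [0,0,70],"delta_rot": [0,0,-0.408]},
    {"claw": 0.2,"slide": [0,0,100],"delta_rot": [0,0,-0.543]},
    {"claw": 0.2,"slide": [0,0,100],"delta_rot": [0,0,-0.543]},
  ],
)

```text
time: 9.9
position: [0.4891, -0.2325, 0.1385]
tool_rot: [-0.452, -3.103, -0.002]
ft_force: [-1.1, 0.0, 0.4]
grip_width: 0.599
grip_force: 0.0
```

>>> send_rows(
  motion=[
    {"claw": 0.2,"slide": [0,0,0],"delta_rot": [0,0,0]},
    {"claw": 0.2,"slide": [0,0,0],"delta_rot": [0,0,0]},
  ],
)

```text
time: 10.1
position: [0.4926, -0.2342, 0.1427]
tool_rot: [0.456, 3.105, -0.0]
ft_force: [0.3, 0.3, 0.4]
grip_width: 0.599
grip_force: 0.0
```

```bash
python3 - <<'E'
from h import *
s=st(); print(R.from_rotvec(s['tool_rot']).as_matrix().round(3).tolist())
d=grab('wrist','w4.png'); cv2.imwrite('pics/w4c.png',d['color'])
for P in [(.4905,-.2341,.06),(.4189,-.2363,.06)]: print(proj(d,P))
E
```

```text
{'time': 10.1, 'position': [0.493, -0.234, 0.143], 'tool_rot': [0.456, 3.105, -0.0], 'ft_force': [0.349, 0.263, 0.378], 'grip_width': 0.599, 'grip_force': 0.0, 'joint_positions': [-0.441, 0.247, 0.952, 1.869, -0.222, 1.134, 1.87]}
[[-0.958, 0.288, 0.003], [0.288, 0.958, -0.001], [-0.003, 0.0, -1.0]]
(np.float64(281.46412670240403), np.float64(221.21781443163434))
(np.float64(249.06300268104147), np.float64(130.0115306397012))
```

View pics/w4c.png

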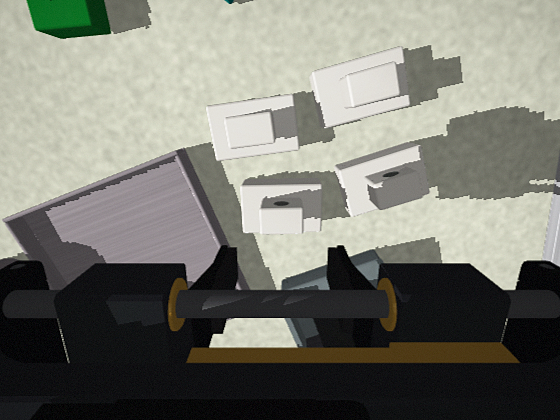

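The prediction matches: b's lug is at (281,220) against a predicted (281,221), and e's at (249,129). I'll pick b.

>>> send_rows(
  motion=[
    {"claw": 0.2,"slide": [0,0,30],"delta_rot": [0,0,0]},
    {"claw": 0.2,"slide": [0,0,65],"delta_rot": [0,0,0]},
    {"claw": 0.2,"slide": [0,0,84],"delta_rot": [0,0,0]},
    {"claw": 0.2,"slide": [0,0,84],"delta_rot": [0,0,0]},
    {"claw": 0.2,"slide": [0,0,84],"delta_rot": [0,0,0]},
  ],
)

```text
time: 10.65
position: [0.4925, -0.2337, 0.0579]
tool_rot: [0.453, 3.107, -0.001]
ft_force: [-0.3, 0.5, 0.1]
grip_width: 0.598
grip_force: 0.0
```

>>> send_rows(
  motion=[
    {"claw": -1,"slide": [0,0,0],"delta_rot": [0,0,0]},
    {"claw": -1,"slide": [0,0,0],"delta_rot": [0,0,0]},
    {"claw": -1,"slide": [0,0,0],"delta_rot": [0,0,0]},
    {"claw": -1,"slide": [0,0,0],"delta_rot": [0,0,0]},
  ],
)

```text
time: 11.05
position: [0.4922, -0.2335, 0.0575]
tool_rot: [0.452, 3.107, 0.0]
ft_force: [-1.4, 0.0, 4.8]
grip_width: 0.388
grip_force: 25.0
```

>>> send_rows(
  motion=[
    {"claw": -1,"slide": [0,0,-20],"delta_rot": [0,0,0]},
    {"claw": -1,"slide": [0,0,-50],"delta_rot": [0,0,0]},
    {"claw": -1,"slide": [0,0,-80],"delta_rot": [0,0,0]},
    {"claw": -1,"slide": [0,0,-100],"delta_rot": [0,0,0]},
    {"claw": -1,"slide": [0,0,-100],"delta_rot": [0,0,0]},
  ],
)

```text
time: 11.55
position: [0.4932, -0.2339, 0.1591]
tool_rot: [0.451, 3.104, 0.0]
ft_force: [-0.0, 0.7, -2.0]
grip_width: 0.387
grip_force: 25.0
```

>>> send_rows(
  motion=[
    {"claw": -1,"slide": [-25,-24,0],"delta_rot": [0,0,-0.1]},
    {"claw": -1,"slide": [-55,-50,0],"delta_rot": [0,0,-0.2]},
    {"claw": -1,"slide": [-91,-84,0],"delta_rot": [0,0,-0.29]},
    {"claw": -1,"slide": [-91,-84,0],"delta_rot": [0,0,-0.29]},
    {"claw": -1,"slide": [-91,-84,0],"delta_rot": [0,0,-0.29]},
  ],
)

```text
time: 12.05
position: [0.5533, -0.3411, 0.1539]
tool_rot: [-0.004, -3.137, -0.001]
ft_force: [-0.1, 0.8, -0.6]
grip_width: 0.388
grip_force: 25.0
```

>>> send_rows(
  motion=[
    {"claw": -1,"slide": [0,0,40],"delta_rot": [0,0,0]},
    {"claw": -1,"slide": [0,0,80],"delta_rot": [0,0,0]},
    {"claw": -1,"slide": [0,0,91],"delta_rot": [0,0,0]},
    {"claw": -1,"slide": [0,0,95],"delta_rot": [0,0,0]},
    {"claw": -1,"slide": [0,0,95],"delta_rot": [0,0,0]},
  ],
)

```text
time: 12.55
position: [0.5551, -0.3384, 0.062]
tool_rot: [-0.003, 3.141, 0.002]
ft_force: [-0.2, -0.3, -1.8]
grip_width: 0.388
grip_force: 25.0
```

>>> send_rows(
  motion=[
    {"claw": 0.2,"slide": [0,0,0],"delta_rot": [0,0,0]},
    {"claw": 0.2,"slide": [0,0,0],"delta_rot": [0,0,0]},
    {"claw": 0.2,"slide": [0,0,0],"delta_rot": [0,0,0]},
    {"claw": 0.2,"slide": [0,0,-30],"delta_rot": [0,0,0]},
    {"claw": 0.2,"slide": [0,0,-80],"delta_rot": [0,0,0]},
  ],
)

```text
time: 13.05
position: [0.5531, -0.338, 0.1393]
tool_rot: [0.002, -3.136, -0.004]
ft_force: [0.4, 0.6, 1.0]
grip_width: 0.594
grip_force: 0.0
```

```bash
python3 - <<'E'
from h import *
s=st(); print(R.from_rotvec(s['tool_rot']).as_matrix().round(3).tolist())
E
```

```text
{'time': 13.05, 'position': [0.553, -0.338, 0.139], 'tool_rot': [0.002, -3.136, -0.004], 'ft_force': [0.359, 0.555, 1.002], 'grip_width': 0.594, 'grip_force': 0.0, 'joint_positions': [-0.132, 0.503, 0.853, 1.603, -0.395, 1.224, 2.37]}
[[-1.0, -0.001, -0.006], [-0.001, 1.0, 0.003], [0.006, 0.003, -1.0]]
```

>>> send_rows(
  motion=[
    {"claw": 0.2,"slide": [13,40,0],"delta_rot": [0,0,0]},
    {"claw": 0.2,"slide": [26,80,0],"delta_rot": [0,0,0]},
    {"claw": 0.2,"slide": [39,120,0],"delta_rot": [0,0,0]},
    {"claw": 0.2,"slide": [52,160,0],"delta_rot": [0,0,0]},
    {"claw": 0.2,"slide": [62,197,0],"delta_rot": [0,0,0]},
  ],
)

```text
time: 13.55
position: [0.4919, -0.141, 0.1416]
tool_rot: [-0.002, 3.141, 0.001]
ft_force: [0.6, 0.4, 0.0]
grip_width: 0.6
grip_force: 0.0
```

>>> send_rows(
  motion=[
    {"claw": 0.2,"slide": [0,0,0],"delta_rot": [0,0,0]},
    {"claw": 0.2,"slide": [0,0,0],"delta_rot": [0,0,0]},
  ],
)

```text
time: 13.75
position: [0.4931, -0.1419, 0.1421]
tool_rot: [-0.006, 3.14, 0.001]
ft_force: [-0.4, -0.9, 0.2]
grip_width: 0.599
grip_force: 0.0
```

```bash
python3 - <<'E'
from h import *
s=st(); d=grab('wrist','w5.png')
m=cv2.inRange(cv2.cvtColor(d['color'],cv2.COLOR_BGR2GRAY),205,255)
for P in [(.4926,-.1431,.06),(.4147,-.1467,.06),(.4189,-.2363,.06)]:
    u,v=proj(d,P); print(round(u),round(v))
cv2.imwrite('pics/w5c.png',cv2.resize(d['color'][0:270,100:460],(700,525)))
E
```

```text
{'time': 13.75, 'position': [0.493, -0.142, 0.142], 'tool_rot': [-0.006, 3.14, 0.001], 'ft_force': [-0.373, -0.932, 0.16], 'grip_width': 0.599, 'grip_force': 0.0, 'joint_positions': [-0.614, 0.139, 0.911, 1.943, -0.124, 1.115, 1.921]}
281 224
276 118
148 124
```

View pics/w5c.png

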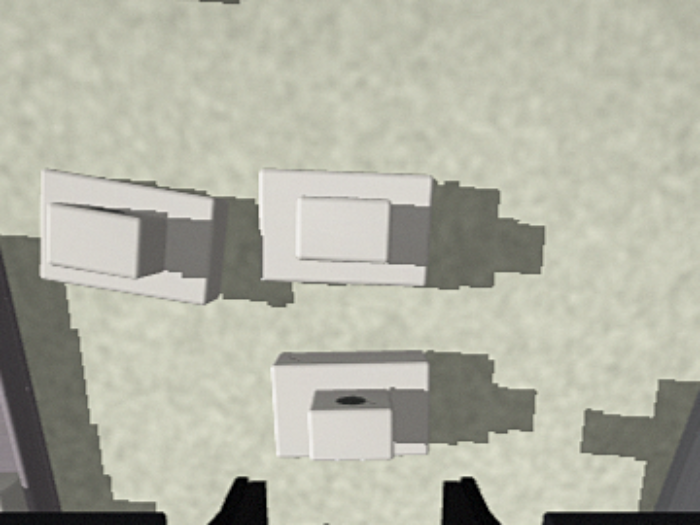

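Lugs a (351,432), c (343,229) and e (95,240) in the crop all agree with the predictions. Pick a and place it at the tray centre row.

>>> send_rows(
  motion=[
    {"claw": 0.2,"slide": [0,0,30],"delta_rot": [0,0,0]},
    {"claw": 0.2,"slide": [0,0,65],"delta_rot": [0,0,0]},
    {"claw": 0.2,"slide": [0,0,84],"delta_rot": [0,0,0]},
    {"claw": 0.2,"slide": [0,0,84],"delta_rot": [0,0,0]},
    {"claw": 0.2,"slide": [0,0,84],"delta_rot": [0,0,0]},
  ],
)

```text
time: 14.3
position: [0.4929, -0.1447, 0.058]
tool_rot: [-0.002, -3.142, 0.003]
ft_force: [-0.4, -0.4, -0.1]
grip_width: 0.599
grip_force: 0.0
```

>>> send_rows(
  motion=[
    {"claw": -1,"slide": [0,0,0],"delta_rot": [0,0,0]},
    {"claw": -1,"slide": [0,0,0],"delta_rot": [0,0,0]},
    {"claw": -1,"slide": [0,0,0],"delta_rot": [0,0,0]},
    {"claw": -1,"slide": [0,0,0],"delta_rot": [0,0,0]},
  ],
)

```text
time: 14.7
position: [0.4934, -0.1428, 0.0584]
tool_rot: [-0.002, 3.14, 0.0]
ft_force: [-0.0, -0.6, 4.5]
grip_width: 0.388
grip_force: 24.9
```

>>> send_rows(
  motion=[
    {"claw": -1,"slide": [0,0,-20],"delta_rot": [0,0,0]},
    {"claw": -1,"slide": [0,0,-50],"delta_rot": [0,0,0]},
    {"claw": -1,"slide": [0,0,-80],"delta_rot": [0,0,0]},
    {"claw": -1,"slide": [0,0,-100],"delta_rot": [0,0,0]},
    {"claw": -1,"slide": [0,0,-100],"delta_rot": [0,0,0]},
  ],
)

```text
time: 15.2
position: [0.4945, -0.143, 0.1601]
tool_rot: [-0.002, 3.136, 0.001]
ft_force: [0.4, 0.5, -1.9]
grip_width: 0.39
grip_force: 24.9
```

>>> send_rows(
  motion=[
    {"claw": -1,"slide": [-2,-40,0],"delta_rot": [0,0,0]},
    {"claw": -1,"slide": [-4,-80,0],"delta_rot": [0,0,0]},
    {"claw": -1,"slide": [-6,-120,0],"delta_rot": [0,0,0]},
    {"claw": -1,"slide": [-9,-160,0],"delta_rot": [0,0,0]},
    {"claw": -1,"slide": [-11,-202,0],"delta_rot": [0,0,0]},
  ],
)

```text
time: 15.7
position: [0.5036, -0.3451, 0.1556]
tool_rot: [0.004, -3.14, -0.003]
ft_force: [0.8, 0.3, -1.3]
grip_width: 0.388
grip_force: 24.9
```

>>> send_rows(
  motion=[
    {"claw": -1,"slide": [0,0,0],"delta_rot": [0,0,0]},
    {"claw": -1,"slide": [0,0,0],"delta_rot": [0,0,0]},
  ],
)

```text
time: 15.9
position: [0.5023, -0.3458, 0.1558]
tool_rot: [-0.003, -3.139, -0.001]
ft_force: [1.5, -0.4, -1.6]
grip_width: 0.39
grip_force: 24.9
```

>>> send_rows(
  motion=[
    {"claw": -1,"slide": [0,0,40],"delta_rot": [0,0,0]},
    {"claw": -1,"slide": [0,0,80],"delta_rot": [0,0,0]},
    {"claw": -1,"slide": [0,0,91],"delta_rot": [0,0,0]},
    {"claw": -1,"slide": [0,0,95],"delta_rot": [0,0,0]},
    {"claw": -1,"slide": [0,0,95],"delta_rot": [0,0,0]},
  ],
)

```text
time: 16.4
position: [0.5044, -0.3432, 0.0627]
tool_rot: [0.005, -3.141, -0.002]
ft_force: [0.3, -1.0, -0.9]
grip_width: 0.389
grip_force: 24.9
```

>>> send_rows(
  motion=[
    {"claw": 0.2,"slide": [0,0,0],"delta_rot": [0,0,0]},
    {"claw": 0.2,"slide": [0,0,0],"delta_rot": [0,0,0]},
    {"claw": 0.2,"slide": [0,0,0],"delta_rot": [0,0,0]},
    {"claw": 0.2,"slide": [0,0,-30],"delta_rot": [0,0,0]},
    {"claw": 0.2,"slide": [0,0,-80],"delta_rot": [0,0,0]},
  ],
)

```text
time: 16.9
position: [0.5022, -0.3431, 0.1407]
tool_rot: [0.002, -3.136, -0.004]
ft_force: [0.9, -0.4, 0.1]
grip_width: 0.594
grip_force: 0.0
```

>>> send_rows(
  motion=[
    {"claw": 0.2,"slide": [28,36,0],"delta_rot": [0,0,0.05]},
    {"claw": 0.2,"slide": [56,72,0],"delta_rot": [0,0,0.1]},
    {"claw": 0.2,"slide": [85,109,0],"delta_rot": [0,0,0.139]},
    {"claw": 0.2,"slide": [85,109,0],"delta_rot": [0,0,0.139]},
    {"claw": 0.2,"slide": [85,109,0],"delta_rot": [0,0,0.139]},
  ],
)

```text
time: 17.4
position: [0.4197, -0.2337, 0.1433]
tool_rot: [0.21, 3.13, 0.008]
ft_force: [0.0, -0.0, 0.4]
grip_width: 0.601
grip_force: 0.0
```

```bash
python3 - <<'E'
from h import *
s=st(); d=grab('wrist','w6.png'); g8=cv2.cvtColor(d['color'],cv2.COLOR_BGR2GRAY)
e=proj(d,(.4189,-.2363,.06)); print(e,proj(d,(.4147,-.1467,.06)))
# lug check: template vs previous position: correlate with edges in bright mask
for n,P in (('e',(.4189,-.2363)),('c',(.4147,-.1467))):
    u,v=map(int,proj(d,(*P,.06)))
    print(n,[g8[min(419,max(0,v+dv)),min(559,max(0,u+du))] for du,dv in((0,0),(-18,0),(18,0),(-30,0),(30,0),(0,-18),(0,18),(0,-30))])
E
```

```text
{'time': 17.4, 'position': [0.42, -0.234, 0.143], 'tool_rot': [0.21, 3.13, 0.008], 'ft_force': [0.041, -0.02, 0.353], 'grip_width': 0.601, 'grip_force': 0.0, 'joint_positions': [-0.613, 0.027, 1.1, 2.018, -0.034, 1.11, 1.939]}
(np.float64(278.42926227848517), np.float64(222.9354213097648)) (np.float64(394.8151755768671), np.float64(202.71365278573572))
e [np.uint8(213), np.uint8(211), np.uint8(210), np.uint8(214), np.uint8(110), np.uint8(40), np.uint8(200), np.uint8(212)]
c [np.uint8(113), np.uint8(212), np.uint8(115), np.uint8(220), np.uint8(108), np.uint8(46), np.uint8(193), np.uint8(212)]
```

>>> send_rows(
  motion=[
    {"claw": 0.2,"slide": [0,0,30],"delta_rot": [0,0,0]},
    {"claw": 0.2,"slide": [0,0,65],"delta_rot": [0,0,0]},
    {"claw": 0.2,"slide": [0,0,84],"delta_rot": [0,0,0]},
    {"claw": 0.2,"slide": [0,0,84],"delta_rot": [0,0,0]},
    {"claw": 0.2,"slide": [0,0,84],"delta_rot": [0,0,0]},
  ],
)

```text
time: 17.95
position: [0.4186, -0.2383, 0.0586]
tool_rot: [-0.22, -3.132, 0.006]
ft_force: [1.3, 0.1, 0.4]
grip_width: 0.6
grip_force: 0.0
```

>>> send_rows(
  motion=[
    {"claw": -1,"slide": [0,0,0],"delta_rot": [0,0,0]},
    {"claw": -1,"slide": [0,0,0],"delta_rot": [0,0,0]},
    {"claw": -1,"slide": [0,0,0],"delta_rot": [0,0,0]},
    {"claw": -1,"slide": [0,0,0],"delta_rot": [0,0,0]},
  ],
)

```text
time: 18.35
position: [0.4195, -0.2359, 0.0593]
tool_rot: [0.216, 3.132, 0.0]
ft_force: [-0.8, 0.6, 3.6]
grip_width: 0.386
grip_force: 24.9
```

>>> send_rows(
  motion=[
    {"claw": -1,"slide": [0,0,-20],"delta_rot": [0,0,0]},
    {"claw": -1,"slide": [0,0,-50],"delta_rot": [0,0,0]},
    {"claw": -1,"slide": [0,0,-80],"delta_rot": [0,0,0]},
    {"claw": -1,"slide": [0,0,-100],"delta_rot": [0,0,0]},
    {"claw": -1,"slide": [0,0,-120],"delta_rot": [0,0,0]},
  ],
)

```text
time: 18.85
position: [0.4188, -0.2356, 0.1796]
tool_rot: [0.216, 3.133, 0.002]
ft_force: [0.9, -0.2, -1.3]
grip_width: 0.389
grip_force: 24.9
```

>>> send_rows(
  motion=[
    {"claw": -1,"slide": [-23,-35,0],"delta_rot": [0,0,-0.03]},
    {"claw": -1,"slide": [-46,-70,0],"delta_rot": [0,0,-0.06]},
    {"claw": -1,"slide": [-69,-105,0],"delta_rot": [0,0,-0.09]},
    {"claw": -1,"slide": [-92,-140,0],"delta_rot": [0,0,-0.09]},
    {"claw": -1,"slide": [-115,-175,0],"delta_rot": [0,0,-0.09]},
  ],
)

```text
time: 19.35
position: [0.5096, -0.4257, 0.1776]
tool_rot: [-0.073, -3.14, -0.002]
ft_force: [0.8, 0.8, 0.1]
grip_width: 0.39
grip_force: 24.9
```

>>> send_rows(
  motion=[
    {"claw": -1,"slide": [0,0,0],"delta_rot": [0,0,0]},
    {"claw": -1,"slide": [0,0,0],"delta_rot": [0,0,0]},
  ],
)

```text
time: 19.55
position: [0.5077, -0.4259, 0.1778]
tool_rot: [-0.078, -3.139, 0.0]
ft_force: [-0.2, 0.1, -1.7]
grip_width: 0.387
grip_force: 24.9
```

```bash
python3 - <<'E'
from h import *
st()
E
```

```text
{'time': 19.55, 'position': [0.508, -0.426, 0.178], 'tool_rot': [-0.078, -3.139, 0.0], 'ft_force': [-0.213, 0.095, -1.69], 'grip_width': 0.387, 'grip_force': 24.862, 'joint_positions': [-0.07, 0.566, 1.028, 1.531, -0.492, 1.326, 2.531]}
```

>>> send_rows(
  motion=[
    {"claw": -1,"slide": [0,0,45],"delta_rot": [0,0,0]},
    {"claw": -1,"slide": [0,0,90],"delta_rot": [0,0,0]},
    {"claw": -1,"slide": [0,0,110],"delta_rot": [0,0,0]},
    {"claw": -1,"slide": [0,0,115],"delta_rot": [0,0,0]},
    {"claw": -1,"slide": [0,0,115],"delta_rot": [0,0,0]},
  ],
)

```text
time: 20.05
position: [0.509, -0.4224, 0.0637]
tool_rot: [0.072, 3.141, 0.004]
ft_force: [-0.1, 0.9, -0.4]
grip_width: 0.386
grip_force: 24.9
```

>>> send_rows(
  motion=[
    {"claw": 0.2,"slide": [0,0,0],"delta_rot": [0,0,0]},
    {"claw": 0.2,"slide": [0,0,0],"delta_rot": [0,0,0]},
    {"claw": 0.2,"slide": [0,0,0],"delta_rot": [0,0,0]},
    {"claw": 0.2,"slide": [0,0,-30],"delta_rot": [0,0,0]},
    {"claw": 0.2,"slide": [0,0,-80],"delta_rot": [0,0,0]},
  ],
)

```text
time: 20.55
position: [0.5074, -0.4228, 0.1413]
tool_rot: [-0.075, -3.135, -0.006]
ft_force: [1.6, -0.4, -0.3]
grip_width: 0.597
grip_force: 0.0
```

>>> send_rows(
  motion=[
    {"claw": 0.2,"slide": [14,36,0],"delta_rot": [0,0,0]},
    {"claw": 0.2,"slide": [28,72,0],"delta_rot": [0,0,0]},
    {"claw": 0.2,"slide": [42,108,0],"delta_rot": [0,0,0]},
    {"claw": 0.2,"slide": [56,144,0],"delta_rot": [0,0,0]},
    {"claw": 0.2,"slide": [70,180,0],"delta_rot": [0,0,0]},
  ],
)

```text
time: 21.05
position: [0.4467, -0.2406, 0.1432]
tool_rot: [-0.076, -3.14, 0.0]
ft_force: [0.3, 0.4, 1.6]
grip_width: 0.597
grip_force: 0.0
```

>>> send_rows(
  motion=[
    {"claw": 0.2,"slide": [14,36,0],"delta_rot": [0,0,0]},
    {"claw": 0.2,"slide": [28,70,0],"delta_rot": [0,0,0]},
    {"claw": 0.2,"slide": [37,94,0],"delta_rot": [0,0,0]},
    {"claw": 0.2,"slide": [37,94,0],"delta_rot": [0,0,0]},
    {"claw": 0.2,"slide": [37,94,0],"delta_rot": [0,0,0]},
  ],
)

```text
time: 21.55
position: [0.4152, -0.146, 0.1439]
tool_rot: [0.073, 3.139, 0.003]
ft_force: [0.1, -0.4, -0.7]
grip_width: 0.599
grip_force: 0.0
```

```bash
python3 - <<'E'
from h import *
s=st(); d=grab('wrist','w7.png'); g8=cv2.cvtColor(d['color'],cv2.COLOR_BGR2GRAY)
u,v=map(int,proj(d,(.4147,-.1467,.06))); print(u,v)
print('row',g8[v+5,u-45:u+46:4].tolist()); print('col',g8[v-50:v+40:4,u].tolist())
E
```

```text
{'time': 21.55, 'position': [0.415, -0.146, 0.144], 'tool_rot': [0.073, 3.139, 0.003], 'ft_force': [0.082, -0.432, -0.741], 'grip_width': 0.599, 'grip_force': 0.0, 'joint_positions': [-0.861, -0.185, 1.075, 2.102, 0.177, 1.132, 1.656]}
281 222
row [190, 190, 227, 204, 205, 203, 227, 204, 204, 203, 203, 203, 203, 202, 202, 201, 205, 187, 204, 202, 202, 143, 195]
col [192, 197, 162, 109, 199, 205, 200, 108, 41, 105, 203, 202, 201, 204, 206, 201, 186, 184, 197, 184, 200, 189, 193]
```

>>> send_rows(
  motion=[
    {"claw": 0.2,"slide": [0,0,30],"delta_rot": [0,0,0]},
    {"claw": 0.2,"slide": [0,0,65],"delta_rot": [0,0,0]},
    {"claw": 0.2,"slide": [0,0,85],"delta_rot": [0,0,0]},
    {"claw": 0.2,"slide": [0,0,85],"delta_rot": [0,0,0]},
    {"claw": 0.2,"slide": [0,0,85],"delta_rot": [0,0,0]},
  ],
)

```text
time: 22.1
position: [0.4148, -0.1483, 0.059]
tool_rot: [-0.079, -3.14, 0.005]
ft_force: [1.5, -0.5, 0.8]
grip_width: 0.599
grip_force: 0.0
```

>>> send_rows(
  motion=[
    {"claw": -1,"slide": [0,0,0],"delta_rot": [0,0,0]},
    {"claw": -1,"slide": [0,0,0],"delta_rot": [0,0,0]},
    {"claw": -1,"slide": [0,0,0],"delta_rot": [0,0,0]},
    {"claw": -1,"slide": [0,0,0],"delta_rot": [0,0,0]},
  ],
)

```text
time: 22.5
position: [0.4157, -0.146, 0.0593]
tool_rot: [0.074, 3.139, 0.002]
ft_force: [0.4, -0.2, 5.4]
grip_width: 0.386
grip_force: 24.9
```

>>> send_rows(
  motion=[
    {"claw": -1,"slide": [0,0,-20],"delta_rot": [0,0,0]},
    {"claw": -1,"slide": [0,0,-50],"delta_rot": [0,0,0]},
    {"claw": -1,"slide": [0,0,-80],"delta_rot": [0,0,0]},
    {"claw": -1,"slide": [0,0,-100],"delta_rot": [0,0,0]},
    {"claw": -1,"slide": [0,0,-120],"delta_rot": [0,0,0]},
  ],
)

```text
time: 23.0
position: [0.4149, -0.1458, 0.1798]
tool_rot: [0.074, 3.139, 0.004]
ft_force: [-0.1, 0.5, -1.8]
grip_width: 0.388
grip_force: 24.9
```

>>> send_rows(
  motion=[
    {"claw": -1,"slide": [-9,-40,0],"delta_rot": [0,0,0]},
    {"claw": -1,"slide": [-18,-80,0],"delta_rot": [0,0,0]},
    {"claw": -1,"slide": [-27,-120,0],"delta_rot": [0,0,0]},
    {"claw": -1,"slide": [-36,-160,0],"delta_rot": [0,0,0]},
    {"claw": -1,"slide": [-46,-198,0],"delta_rot": [0,0,0]},
  ],
)

```text
time: 23.5
position: [0.4518, -0.347, 0.1775]
tool_rot: [-0.073, -3.139, -0.0]
ft_force: [-0.4, 0.2, -0.3]
grip_width: 0.389
grip_force: 24.9
```

>>> send_rows(
  motion=[
    {"claw": -1,"slide": [0,0,0],"delta_rot": [0,0,0]},
    {"claw": -1,"slide": [0,0,0],"delta_rot": [0,0,0]},
  ],
)

```text
time: 23.7
position: [0.4498, -0.3477, 0.178]
tool_rot: [-0.081, -3.138, 0.001]
ft_force: [0.3, 0.7, -1.2]
grip_width: 0.387
grip_force: 24.9
```

>>> send_rows(
  motion=[
    {"claw": -1,"slide": [0,0,45],"delta_rot": [0,0,0]},
    {"claw": -1,"slide": [0,0,90],"delta_rot": [0,0,0]},
    {"claw": -1,"slide": [0,0,110],"delta_rot": [0,0,0]},
    {"claw": -1,"slide": [0,0,115],"delta_rot": [0,0,0]},
    {"claw": -1,"slide": [0,0,115],"delta_rot": [0,0,0]},
  ],
)

```text
time: 24.2
position: [0.4521, -0.3437, 0.064]
tool_rot: [0.071, 3.14, 0.004]
ft_force: [-0.4, -0.4, -1.1]
grip_width: 0.387
grip_force: 25.0
```

>>> send_rows(
  motion=[
    {"claw": 0.2,"slide": [0,0,0],"delta_rot": [0,0,0]},
    {"claw": 0.2,"slide": [0,0,0],"delta_rot": [0,0,0]},
    {"claw": 0.2,"slide": [0,0,0],"delta_rot": [0,0,0]},
    {"claw": 0.2,"slide": [0,0,-40],"delta_rot": [0,0,0]},
    {"claw": 0.2,"slide": [0,0,-90],"delta_rot": [0,0,0]},
  ],
)

```text
time: 24.7
position: [0.4502, -0.3448, 0.153]
tool_rot: [-0.075, -3.137, -0.003]
ft_force: [2.0, -0.2, -0.2]
grip_width: 0.599
grip_force: 0.0
```

>>> send_rows(
  motion=[
    {"claw": 0.2,"slide": [1,35,-30],"delta_rot": [0,0,0]},
    {"claw": 0.2,"slide": [3,75,-50],"delta_rot": [0,0,0]},
    {"claw": 0.2,"slide": [5,115,-50],"delta_rot": [0,0,0]},
    {"claw": 0.2,"slide": [6,155,-50],"delta_rot": [0,0,0]},
    {"claw": 0.2,"slide": [8,198,-50],"delta_rot": [0,0,0]},
  ],
)

```text
time: 25.2
position: [0.4528, -0.1466, 0.204]
tool_rot: [0.076, 3.139, 0.003]
ft_force: [0.6, 1.1, -0.8]
grip_width: 0.602
grip_force: 0.0
```

>>> send_rows(
  motion=[
    {"claw": 0.2,"slide": [1,40,0],"delta_rot": [0,0,0]},
    {"claw": 0.2,"slide": [3,80,0],"delta_rot": [0,0,0]},
    {"claw": 0.2,"slide": [5,120,0],"delta_rot": [0,0,0]},
    {"claw": 0.2,"slide": [6,160,0],"delta_rot": [0,0,0]},
    {"claw": 0.2,"slide": [8,200,0],"delta_rot": [0,0,0]},
  ],
)

```text
time: 25.7
position: [0.4543, 0.0538, 0.204]
tool_rot: [0.075, 3.14, 0.003]
ft_force: [1.0, -0.2, -0.3]
grip_width: 0.604
grip_force: 0.0
```

>>> send_rows(
  motion=[
    {"claw": 0.2,"slide": [1,40,0],"delta_rot": [0,0,0]},
    {"claw": 0.2,"slide": [3,80,0],"delta_rot": [0,0,0]},
    {"claw": 0.2,"slide": [5,120,0],"delta_rot": [0,0,0]},
    {"claw": 0.2,"slide": [6,160,0],"delta_rot": [0,0,0]},
    {"claw": 0.2,"slide": [8,200,0],"delta_rot": [0,0,0]},
  ],
)

```text
time: 26.2
position: [0.4559, 0.254, 0.2039]
tool_rot: [0.075, 3.14, 0.002]
ft_force: [0.6, 0.3, 0.7]
grip_width: 0.599
grip_force: 0.0
```

>>> send_rows(
  motion=[
    {"claw": 0.2,"slide": [1,40,0],"delta_rot": [0,0,0]},
    {"claw": 0.2,"slide": [3,80,0],"delta_rot": [0,0,0]},
    {"claw": 0.2,"slide": [4,140,0],"delta_rot": [0,0,-0.05]},
    {"claw": 0.2,"slide": [4,140,0],"delta_rot": [0,0,-0.05]},
    {"claw": 0.2,"slide": [4,140,0],"delta_rot": [0,0,-0.05]},
  ],
)

```text
time: 26.7
position: [0.4576, 0.3947, 0.2031]
tool_rot: [-0.01, 3.142, -0.001]
ft_force: [0.0, 0.4, -0.2]
grip_width: 0.598
grip_force: 0.0
```

```bash
python3 - <<'E'
from h import *
s=st(); print(R.from_rotvec(s['tool_rot']).as_matrix().round(3).tolist())
d=grab('wrist','w8.png'); g8=cv2.cvtColor(d['color'],cv2.COLOR_BGR2GRAY)
u,v=map(int,proj(d,(.4585,.391,.062))); print(u,v)
cv2.imwrite('pics/w8c.png',d['color'])
t=d['color']; p=cv2.imread('pics/w3.png')
E
```

```text
{'time': 26.7, 'position': [0.458, 0.395, 0.203], 'tool_rot': [-0.01, 3.142, -0.001], 'ft_force': [0.007, 0.354, -0.226], 'grip_width': 0.598, 'grip_force': 0.0, 'joint_positions': [-1.223, 0.269, 0.558, 1.645, -0.147, 1.27, 0.939]}
[[-1.0, -0.006, 0.0], [-0.006, 1.0, -0.001], [-0.0, -0.001, -1.0]]
278 204
```

>>> send_rows(
  motion=[
    {"claw": 0.0,"slide": [0,-3,40],"delta_rot": [0,0,0]},
    {"claw": 0.0,"slide": [0,-3,80],"delta_rot": [0,0,0]},
    {"claw": 0.0,"slide": [0,-3,120],"delta_rot": [0,0,0]},
    {"claw": 0.0,"slide": [0,-3,147],"delta_rot": [0,0,0]},
    {"claw": 0.0,"slide": [0,-3,147],"delta_rot": [0,0,0]},
  ],
)

```text
time: 27.25
position: [0.4573, 0.3852, 0.0535]
tool_rot: [-0.001, -3.138, 0.009]
ft_force: [-0.1, -0.6, -0.0]
grip_width: 0.502
grip_force: 0.0
```

>>> send_rows(
  motion=[
    {"claw": -1,"slide": [0,0,0],"delta_rot": [0,0,0]},
    {"claw": -1,"slide": [0,0,0],"delta_rot": [0,0,0]},
    {"claw": -1,"slide": [0,0,0],"delta_rot": [0,0,0]},
    {"claw": -1,"slide": [0,0,0],"delta_rot": [0,0,0]},
    {"claw": -1,"slide": [0,0,0],"delta_rot": [0,0,0]},
  ],
  grip_force=50,
)

```text
time: 27.75
position: [0.459, 0.3905, 0.0577]
tool_rot: [-0.004, 3.14, 0.004]
ft_force: [-0.4, -0.5, 1.4]
grip_width: 0.136
grip_force: 49.2
```

```bash
python3 - <<'E'
from h import *
s=st(); d=grab('wrist','w9.png')
E
```

```text
{'time': 27.75, 'position': [0.459, 0.391, 0.058], 'tool_rot': [-0.004, 3.14, 0.004], 'ft_force': [-0.414, -0.463, 1.382], 'grip_width': 0.136, 'grip_force': 49.202, 'joint_positions': [-1.179, 0.412, 0.522, 1.79, -0.241, 1.001, 1.011]}
```

>>> send_rows(
  motion=[
    {"claw": -1,"slide": [0,0,-20],"delta_rot": [0,0,0]},
    {"claw": -1,"slide": [0,0,-50],"delta_rot": [0,0,0]},
    {"claw": -1,"slide": [0,0,-80],"delta_rot": [0,0,0]},
    {"claw": -1,"slide": [0,0,-100],"delta_rot": [0,0,0]},
    {"claw": -1,"slide": [0,0,-100],"delta_rot": [0,0,0]},
  ],
)

```text
time: 28.3
position: [0.4596, 0.39, 0.1586]
tool_rot: [-0.003, 3.139, 0.004]
ft_force: [0.2, 0.0, -6.3]
grip_width: 0.134
grip_force: 50.0
```

>>> send_rows(
  motion=[
    {"claw": -1,"slide": [-5,-30,0],"delta_rot": [0,0,0.03]},
    {"claw": -1,"slide": [-12,-65,0],"delta_rot": [0,0,0.06]},
    {"claw": -1,"slide": [-19,-100,0],"delta_rot": [0,0,0.1]},
    {"claw": -1,"slide": [-26,-135,0],"delta_rot": [0,0,0.14]},
    {"claw": -1,"slide": [-32,-170,0],"delta_rot": [0,0,0.178]},
  ],
)

```text
time: 28.8
position: [0.4903, 0.217, 0.1549]
tool_rot: [-0.279, -3.127, 0.003]
ft_force: [0.6, -0.1, -5.9]
grip_width: 0.132
grip_force: 50.0
```

```bash
python3 - <<'E'
from h import *
s=st(); m=R.from_rotvec(s['tool_rot']).as_matrix(); print(m.round(3).tolist())
p=np.array(s['position']); T=np.array([.5206,.0654,p[2]]); print('tool delta mm',(m.T@(T-p)*1000).round(1))
E
```

```text
{'time': 28.8, 'position': [0.49, 0.217, 0.155], 'tool_rot': [-0.279, -3.127, 0.003], 'ft_force': [0.613, -0.055, -5.904], 'grip_width': 0.132, 'grip_force': 49.995, 'joint_positions': [-1.084, 0.164, 0.679, 1.868, -0.112, 1.151, 1.027]}
[[-0.984, 0.177, -0.002], [0.177, 0.984, -0.002], [0.002, -0.002, -1.0]]
tool delta mm [ -56.7 -143.8    0.2]
```

Weight −6 N, so the plate is held. I'll move on over the anvil.

>>> send_rows(
  motion=[
    {"claw": -1,"slide": [-14,-36,0],"delta_rot": [0,0,0]},
    {"claw": -1,"slide": [-28,-72,0],"delta_rot": [0,0,0]},
    {"claw": -1,"slide": [-42,-108,0],"delta_rot": [0,0,0]},
    {"claw": -1,"slide": [-57,-143,0],"delta_rot": [0,0,0]},
    {"claw": -1,"slide": [-57,-143,0],"delta_rot": [0,0,0]},
  ],
)

```text
time: 29.3
position: [0.5223, 0.06, 0.1558]
tool_rot: [0.293, 3.128, -0.007]
ft_force: [0.2, -1.3, -5.5]
grip_width: 0.134
grip_force: 50.0
```

>>> send_rows(
  motion=[
    {"claw": -1,"slide": [0,0,30],"delta_rot": [0,0,0]},
    {"claw": -1,"slide": [0,0,60],"delta_rot": [0,0,0]},
    {"claw": -1,"slide": [0,0,80],"delta_rot": [0,0,0]},
    {"claw": -1,"slide": [0,0,80],"delta_rot": [0,0,0]},
    {"claw": -1,"slide": [0,0,80],"delta_rot": [0,0,0]},
  ],
)

```text
time: 29.8
position: [0.5216, 0.0681, 0.0762]
tool_rot: [-0.277, -3.128, 0.002]
ft_force: [0.8, -0.0, -5.7]
grip_width: 0.132
grip_force: 50.0
```

```bash
cat >> h.py <<'E'
O=np.array([.6485,.0424]); ex=np.array([.9842,-.1771]); ey=np.array([.1771,.9842])
def inpress():
    s=st(); m=R.from_rotvec(s['tool_rot']).as_matrix(); p=np.array(s['position'])[:2]-O
    f=np.array(s['ft_force'])[:2]
    print('press xy',(p@ex).round(4),(p@ey).round(4),'psi',np.arctan2(-m[1,0],-m[0,0]).round(3),'F press',(f@ex).round(1),(f@ey).round(1)); return s
E
python3 - <<'E'
from h import *
inpress(); d=grab('wrist','w10.png'); cv2.imwrite('pics/w10.png',d['color'])
E
```

```text
{'time': 29.8, 'position': [0.522, 0.068, 0.076], 'tool_rot': [-0.277, -3.128, 0.002], 'ft_force': [0.759, -0.044, -5.666], 'grip_width': 0.132, 'grip_force': 49.995, 'joint_positions': [-0.86, 0.263, 0.765, 1.968, -0.215, 0.994, 1.4]}
press xy -0.1294 0.0028 psi -0.177 F press 0.8 0.1
```

View pics/w10.png

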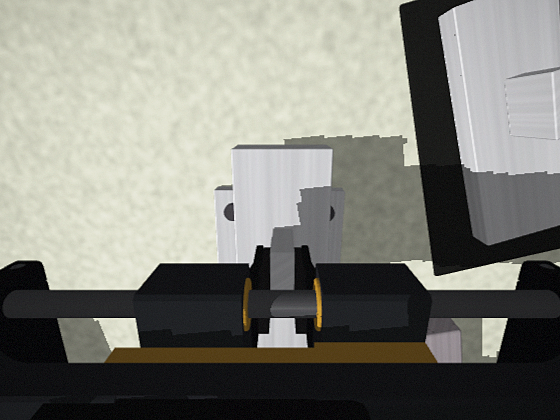

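The plate spans u 232–332 and the anvil 217–343, so it is centred and parallel. Lower it to contact.

>>> send_rows(
  motion=[
    {"claw": -1,"slide": [0,-2,5],"delta_rot": [0,0,0]},
    {"claw": -1,"slide": [0,-2,8],"delta_rot": [0,0,0]},
    {"claw": -1,"slide": [0,-2,9],"delta_rot": [0,0,0]},
    {"claw": -1,"slide": [0,-2,10],"delta_rot": [0,0,0]},
    {"claw": -1,"slide": [0,-2,10],"delta_rot": [0,0,0]},
  ],
)

```text
time: 30.35
position: [0.5218, 0.0668, 0.0666]
tool_rot: [0.276, 3.129, 0.0]
ft_force: [-0.7, -0.1, -5.8]
grip_width: 0.135
grip_force: 50.0
```

>>> send_rows(
  motion=[
    {"claw": -1,"slide": [0,0,1],"delta_rot": [0,0,0]},
    {"claw": -1,"slide": [0,0,1],"delta_rot": [0,0,0]},
    {"claw": -1,"slide": [0,0,1],"delta_rot": [0,0,0]},
  ],
)

```text
time: 30.65
position: [0.522, 0.0668, 0.0657]
tool_rot: [0.276, 3.129, 0.0]
ft_force: [-0.6, -0.5, -5.4]
grip_width: 0.137
grip_force: 50.0
```

```bash
python3 - <<'E'
from h import *
inpress()
E
```

```text
{'time': 30.65, 'position': [0.522, 0.067, 0.066], 'tool_rot': [0.276, 3.129, 0.0], 'ft_force': [-0.65, -0.457, -5.414], 'grip_width': 0.137, 'grip_force': 49.995, 'joint_positions': [-0.85, 0.279, 0.759, 1.977, -0.232, 0.972, 1.417]}
press xy -0.1288 0.0016 psi -0.176 F press -0.6 -0.6
```

>>> send_rows(
  motion=[
    {"claw": -1,"slide": [0,0,0.7],"delta_rot": [0,0,0]},
    {"claw": -1,"slide": [0,0,0.7],"delta_rot": [0,0,0]},
    {"claw": -1,"slide": [0,0,0.7],"delta_rot": [0,0,0]},
  ],
)

```text
time: 30.95
position: [0.522, 0.0668, 0.0656]
tool_rot: [0.276, 3.129, 0.001]
ft_force: [-3.5, 0.1, 5.9]
grip_width: 0.138
grip_force: 50.0
```

>>> send_rows(
  motion=[
    {"claw": -1,"slide": [0,0,0.7],"delta_rot": [0,0,0]},
    {"claw": -1,"slide": [0,0,0.7],"delta_rot": [0,0,0]},
    {"claw": -1,"slide": [0,0,0.7],"delta_rot": [0,0,0]},
  ],
)

```text
time: 31.25
position: [0.5221, 0.0668, 0.0656]
tool_rot: [-0.276, -3.129, -0.002]
ft_force: [-6.5, -1.7, 12.2]
grip_width: 0.133
grip_force: 50.0
```

>>> send_rows(
  motion=[
    {"claw": -1,"slide": [0,0,0.7],"delta_rot": [0,0,0]},
    {"claw": -1,"slide": [0,0,0.7],"delta_rot": [0,0,0]},
    {"claw": -1,"slide": [0,0,0.7],"delta_rot": [0,0,0]},
  ],
)

```text
time: 31.55
position: [0.522, 0.0668, 0.0656]
tool_rot: [-0.276, -3.129, -0.002]
ft_force: [-7.9, -0.8, 18.1]
grip_width: 0.133
grip_force: 50.0
```

>>> send_rows(
  motion=[
    {"claw": -1,"slide": [0,0,-1.8],"delta_rot": [0,0,0]},
    {"claw": -1,"slide": [-4,0,-1.8],"delta_rot": [0,0,0]},
    {"claw": -1,"slide": [-8,0,-1.8],"delta_rot": [0,0,0]},
    {"claw": -1,"slide": [-12,0,-1.8],"delta_rot": [0,0,0]},
    {"claw": -1,"slide": [-12,0,-1.8],"delta_rot": [0,0,0]},
  ],
)

```text
time: 32.05
position: [0.5335, 0.0653, 0.0656]
tool_rot: [-0.275, -3.128, -0.001]
ft_force: [-5.2, 0.4, 5.6]
grip_width: 0.131
grip_force: 50.0
```

>>> send_rows(
  motion=[
    {"claw": -1,"slide": [-1,0,0],"delta_rot": [0,0,0]},
    {"claw": -1,"slide": [-2,0,0],"delta_rot": [0,0,0]},
    {"claw": -1,"slide": [-3,0,0],"delta_rot": [0,0,0]},
  ],
)

```text
time: 32.35
position: [0.5352, 0.065, 0.0656]
tool_rot: [-0.274, -3.126, -0.002]
ft_force: [-8.3, 1.0, 10.3]
grip_width: 0.133
grip_force: 50.0
```

>>> send_rows(
  motion=[
    {"claw": -1,"slide": [-1,0,0],"delta_rot": [0,0,0]},
    {"claw": -1,"slide": [-2,0,0],"delta_rot": [0,0,0]},
    {"claw": -1,"slide": [-2,0,0],"delta_rot": [0,0,0]},
  ],
)

```text
time: 32.65
position: [0.5375, 0.0646, 0.0656]
tool_rot: [-0.275, -3.127, -0.002]
ft_force: [-7.7, 2.1, 8.8]
grip_width: 0.135
grip_force: 50.0
```

```bash
python3 - <<'E'
from h import *
inpress()
E
```

```text
{'time': 32.65, 'position': [0.538, 0.065, 0.066], 'tool_rot': [-0.275, -3.127, -0.002], 'ft_force': [-7.662, 2.121, 8.784], 'grip_width': 0.135, 'grip_force': 49.995, 'joint_positions': [-0.822, 0.317, 0.752, 1.938, -0.26, 0.987, 1.447]}
press xy -0.1132 0.0022 psi -0.175 F press -7.9 0.7
```

>>> send_rows(
  motion=[
    {"claw": -1,"slide": [-1,-1,-0.7],"delta_rot": [0,0,0]},
    {"claw": -1,"slide": [-2,-1,-0.7],"delta_rot": [0,0,0]},
    {"claw": -1,"slide": [-2,-1,-0.7],"delta_rot": [0,0,0]},
  ],
)

```text
time: 32.95
position: [0.5378, 0.0644, 0.0656]
tool_rot: [-0.273, -3.123, -0.003]
ft_force: [-10.1, 3.1, 7.3]
grip_width: 0.129
grip_force: 50.0
```

>>> send_rows(
  motion=[
    {"claw": -1,"slide": [-1,0,0],"delta_rot": [0,0,0]},
    {"claw": -1,"slide": [-2,0,0],"delta_rot": [0,0,0]},
    {"claw": -1,"slide": [-2,0,0],"delta_rot": [0,0,0]},
  ],
)

```text
time: 33.25
position: [0.5379, 0.0644, 0.0656]
tool_rot: [-0.272, -3.119, -0.004]
ft_force: [-15.6, 4.3, 14.1]
grip_width: 0.138
grip_force: 50.0
```

>>> send_rows(
  motion=[
    {"claw": -1,"slide": [-1,0,0],"delta_rot": [0,0,0]},
    {"claw": -1,"slide": [-1.5,0,0],"delta_rot": [0,0,0]},
    {"claw": -1,"slide": [-1.5,0,0],"delta_rot": [0,0,0]},
  ],
)

```text
time: 33.55
position: [0.538, 0.0644, 0.0656]
tool_rot: [-0.272, -3.116, -0.004]
ft_force: [-20.1, 4.0, 17.8]
grip_width: 0.132
grip_force: 50.0
```

```bash
python3 - <<'E'
from h import *
inpress()
E
```

```text
{'time': 33.55, 'position': [0.538, 0.064, 0.066], 'tool_rot': [-0.272, -3.116, -0.004], 'ft_force': [-20.144, 4.002, 17.784], 'grip_width': 0.132, 'grip_force': 49.997, 'joint_positions': [-0.813, 0.326, 0.749, 1.928, -0.268, 1.001, 1.456]}
press xy -0.1126 0.0021 psi -0.174 F press -20.5 0.4
```

The thick plate is blocked exactly at the foot's front edge (tab at press x −.1126, 20 N). Back to the mat with it.

>>> send_rows(
  motion=[
    {"claw": -1,"slide": [10,0,0],"delta_rot": [0,0,0]},
    {"claw": -1,"slide": [25,0,-2],"delta_rot": [0,0,0]},
    {"claw": -1,"slide": [30,0,-30],"delta_rot": [0,0,0]},
    {"claw": -1,"slide": [30,0,-65],"delta_rot": [0,0,0]},
    {"claw": -1,"slide": [30,0,-90],"delta_rot": [0,0,0]},
  ],
)

```text
time: 34.05
position: [0.5145, 0.0668, 0.1568]
tool_rot: [0.276, 3.128, 0.0]
ft_force: [0.1, -0.1, -5.2]
grip_width: 0.133
grip_force: 50.0
```

>>> send_rows(
  motion=[
    {"claw": -1,"slide": [12,40,0],"delta_rot": [0,0,-0.03]},
    {"claw": -1,"slide": [24,80,0],"delta_rot": [0,0,-0.06]},
    {"claw": -1,"slide": [36,120,0],"delta_rot": [0,0,-0.1]},
    {"claw": -1,"slide": [48,160,0],"delta_rot": [0,0,-0.14]},
    {"claw": -1,"slide": [60,200,0],"delta_rot": [0,0,-0.175]},
  ],
)

```text
time: 34.55
position: [0.4895, 0.2758, 0.1549]
tool_rot: [-0.001, 3.141, -0.001]
ft_force: [1.4, -0.3, -5.7]
grip_width: 0.134
grip_force: 50.0
```

```bash
python3 - <<'E'
from h import *
s=inpress(); m=R.from_rotvec(s['tool_rot']).as_matrix()
p=np.array(s['position']); T=np.array([.459,.391,.058]); print('tool delta mm',(m.T@(T-p)*1000).round(1))
E
```

```text
{'time': 34.55, 'position': [0.49, 0.276, 0.155], 'tool_rot': [-0.001, 3.141, -0.001], 'ft_force': [1.391, -0.326, -5.715], 'grip_width': 0.134, 'grip_force': 49.997, 'joint_positions': [-1.121, 0.222, 0.637, 1.808, -0.143, 1.158, 1.133]}
press xy -0.1978 0.2016 psi 0.001 F press 1.4 -0.1
tool delta mm [ 30.5 115.3  96.8]
```

>>> send_rows(
  motion=[
    {"claw": -1,"slide": [10,38,0],"delta_rot": [0,0,0]},
    {"claw": -1,"slide": [20,76,0],"delta_rot": [0,0,0]},
    {"claw": -1,"slide": [30,115,0],"delta_rot": [0,0,0]},
    {"claw": -1,"slide": [30,115,30],"delta_rot": [0,0,0]},
    {"claw": -1,"slide": [30,115,60],"delta_rot": [0,0,0]},
  ],
)

```text
time: 35.05
position: [0.4595, 0.3919, 0.0946]
tool_rot: [-0.005, 3.14, 0.001]
ft_force: [0.2, -1.1, -7.2]
grip_width: 0.136
grip_force: 50.0
```

>>> send_rows(
  motion=[
    {"claw": -1,"slide": [0,0,20],"delta_rot": [0,0,0]},
    {"claw": -1,"slide": [0,0,30],"delta_rot": [0,0,0]},
    {"claw": -1,"slide": [0,0,35],"delta_rot": [0,0,0]},
    {"claw": -1,"slide": [0,0,36],"delta_rot": [0,0,0]},
    {"claw": -1,"slide": [0,0,36],"delta_rot": [0,0,0]},
  ],
)

```text
time: 35.55
position: [0.4609, 0.3899, 0.0609]
tool_rot: [0.002, 3.14, 0.002]
ft_force: [-0.1, -0.6, -5.8]
grip_width: 0.136
grip_force: 50.0
```

```bash
python3 - <<'E'
from h import *
s=inpress()
E
```

```text
{'time': 35.55, 'position': [0.461, 0.39, 0.061], 'tool_rot': [0.002, 3.14, 0.002], 'ft_force': [-0.065, -0.55, -5.842], 'grip_width': 0.136, 'grip_force': 49.997, 'joint_positions': [-1.192, 0.414, 0.542, 1.785, -0.248, 1.009, 1.016]}
press xy -0.2461 0.3088 psi -0.001 F press 0.0 -0.6
```

>>> send_rows(
  motion=[
    {"claw": -1,"slide": [0,0,2],"delta_rot": [0,0,0]},
    {"claw": -1,"slide": [0,0,3.3],"delta_rot": [0,0,0]},
    {"claw": -1,"slide": [0,0,3.3],"delta_rot": [0,0,0]},
  ],
)

```text
time: 35.85
position: [0.4608, 0.39, 0.0577]
tool_rot: [0.001, 3.14, 0.002]
ft_force: [-0.1, 0.7, -2.0]
grip_width: 0.133
grip_force: 50.0
```

>>> send_rows(
  motion=[
    {"claw": -0.3,"slide": [0,0,0],"delta_rot": [0,0,0]},
    {"claw": -0.3,"slide": [0,0,0],"delta_rot": [0,0,0]},
    {"claw": -0.3,"slide": [0,0,-15],"delta_rot": [0,0,0]},
    {"claw": 0,"slide": [0,0,-50],"delta_rot": [0,0,0]},
    {"claw": 0,"slide": [0,0,-90],"delta_rot": [0,0,0]},
  ],
)

```text
time: 36.35
position: [0.4599, 0.389, 0.1479]
tool_rot: [-0.002, -3.141, 0.002]
ft_force: [1.5, 2.0, 0.4]
grip_width: 0.445
grip_force: 0.0
```

>>> send_rows(
  motion=[
    {"claw": 0,"slide": [0,-40,0],"delta_rot": [0,0,-0.05]},
    {"claw": 0,"slide": [0,-80,0],"delta_rot": [0,0,-0.1]},
    {"claw": 0,"slide": [0,-120,0],"delta_rot": [0,0,-0.149]},
    {"claw": 0,"slide": [-1,-171,0],"delta_rot": [0,0,-0.149]},
    {"claw": 0,"slide": [-1,-171,0],"delta_rot": [0,0,-0.149]},
  ],
)

```text
time: 36.85
position: [0.4625, 0.2111, 0.1482]
tool_rot: [-0.217, 3.133, -0.0]
ft_force: [-0.9, 0.7, 0.3]
grip_width: 0.494
grip_force: 0.0
```

```bash
python3 - <<'E'
from h import *
s=inpress(); d=grab('wrist','w11.png'); g8=cv2.cvtColor(d['color'],cv2.COLOR_BGR2GRAY)
u,v=map(int,proj(d,(.4613,.2204,.056))); print(u,v)
print(proj(d,(.4585,.391,.062)))
m=R.from_rotvec(s['tool_rot']).as_matrix()
p=np.array(s['position']); T=np.array([.4613,.2204,.0517]); print('tool delta mm',(m.T@(T-p)*1000).round(1))
# plate outline: bright vs black mat on row v
r=g8[v-40]; print([ (i,int(r[i])) for i in range(200,370,6)])
E
```

```text
{'time': 36.85, 'position': [0.462, 0.211, 0.148], 'tool_rot': [-0.217, 3.133, -0.0], 'ft_force': [-0.95, 0.719, 0.327], 'grip_width': 0.494, 'grip_force': 0.0, 'joint_positions': [-1.1, 0.096, 0.657, 1.94, -0.065, 1.125, 1.291]}
press xy -0.2129 0.1331 psi 0.138 F press -1.1 0.5
294 220
(np.float64(506.06202832446996), np.float64(247.30116683376906))
tool delta mm [-0.   9.4 96.5]
[(200, 217), (206, 221), (212, 221), (218, 222), (224, 222), (230, 229), (236, 222), (242, 25), (248, 29), (254, 23), (260, 21), (266, 213), (272, 212), (278, 209), (284, 212), (290, 210), (296, 209), (302, 212), (308, 211), (314, 216), (320, 208), (326, 18), (332, 14), (338, 18), (344, 17), (350, 24), (356, 25), (362, 25), (368, 238)]
```

>>> send_rows(
  motion=[
    {"claw": 0,"slide": [0,0,30],"delta_rot": [0,0,0]},
    {"claw": 0,"slide": [0,1,60],"delta_rot": [0,0,0]},
    {"claw": 0,"slide": [0,1,85],"delta_rot": [0,0,0]},
    {"claw": 0,"slide": [0,1,95],"delta_rot": [0,0,0]},
    {"claw": 0,"slide": [0,1,95],"delta_rot": [0,0,0]},
  ],
)

```text
time: 37.4
position: [0.4603, 0.2199, 0.0511]
tool_rot: [0.234, -3.131, 0.002]
ft_force: [-0.1, -0.0, 0.6]
grip_width: 0.498
grip_force: 0.0
```

>>> send_rows(
  motion=[
    {"claw": -1,"slide": [0,0,0],"delta_rot": [0,0,0]},
    {"claw": -1,"slide": [0,0,0],"delta_rot": [0,0,0]},
    {"claw": -1,"slide": [0,0,0],"delta_rot": [0,0,0]},
    {"claw": -1,"slide": [0,0,0],"delta_rot": [0,0,0]},
    {"claw": -1,"slide": [0,0,0],"delta_rot": [0,0,0]},
  ],
)

```text
time: 37.9
position: [0.4611, 0.2203, 0.0523]
tool_rot: [-0.232, 3.132, 0.003]
ft_force: [-0.1, 0.1, 2.5]
grip_width: 0.134
grip_force: 49.3
```

>>> send_rows(
  motion=[
    {"claw": -1,"slide": [0,0,0],"delta_rot": [0,0,0]},
    {"claw": -1,"slide": [0,0,0],"delta_rot": [0,0,0]},
  ],
)

```text
time: 38.1
position: [0.4611, 0.2203, 0.0523]
tool_rot: [-0.233, 3.132, 0.002]
ft_force: [-1.0, 1.7, 4.4]
grip_width: 0.135
grip_force: 50.0
```

```bash
python3 - <<'E'
from h import *
s=inpress()
E
```

```text
{'time': 38.1, 'position': [0.461, 0.22, 0.052], 'tool_rot': [-0.233, 3.132, 0.002], 'ft_force': [-1.039, 1.711, 4.365], 'grip_width': 0.135, 'grip_force': 49.998, 'joint_positions': [-1.066, 0.244, 0.631, 2.019, -0.18, 0.931, 1.378]}
press xy -0.2159 0.1419 psi 0.149 F press -1.3 1.5
```

>>> send_rows(
  motion=[
    {"claw": -1,"slide": [0,0,-20],"delta_rot": [0,0,0]},
    {"claw": -1,"slide": [0,0,-50],"delta_rot": [0,0,0]},
    {"claw": -1,"slide": [0,0,-80],"delta_rot": [0,0,0]},
    {"claw": -1,"slide": [0,0,-100],"delta_rot": [0,0,0]},
    {"claw": -1,"slide": [0,0,-100],"delta_rot": [0,0,0]},
  ],
)

```text
time: 38.6
position: [0.4622, 0.2197, 0.1534]
tool_rot: [-0.232, 3.13, 0.003]
ft_force: [1.1, 0.1, -4.4]
grip_width: 0.132
grip_force: 50.0
```

>>> send_rows(
  motion=[
    {"claw": -1,"slide": [-8,-36,0],"delta_rot": [0,0,0.08]},
    {"claw": -1,"slide": [-16,-72,0],"delta_rot": [0,0,0.16]},
    {"claw": -1,"slide": [-24,-108,0],"delta_rot": [0,0,0.24]},
    {"claw": -1,"slide": [-30,-140,0],"delta_rot": [0,0,0.327]},
    {"claw": -1,"slide": [-36,-162,0],"delta_rot": [0,0,0.327]},
  ],
)

```text
time: 39.1
position: [0.5193, 0.061, 0.1494]
tool_rot: [-0.288, -3.125, 0.004]
ft_force: [0.3, 0.2, -4.6]
grip_width: 0.13
grip_force: 50.0
```

>>> send_rows(
  motion=[
    {"claw": -1,"slide": [0,0,0],"delta_rot": [0,0,0]},
    {"claw": -1,"slide": [0,0,30],"delta_rot": [0,0,0]},
    {"claw": -1,"slide": [0,0,60],"delta_rot": [0,0,0]},
    {"claw": -1,"slide": [0,0,80],"delta_rot": [0,0,0]},
    {"claw": -1,"slide": [0,0,80],"delta_rot": [0,0,0]},
  ],
)

```text
time: 39.6
position: [0.5162, 0.0644, 0.0672]
tool_rot: [-0.279, -3.121, 0.006]
ft_force: [-0.9, -0.2, -3.6]
grip_width: 0.135
grip_force: 50.0
```

```bash
python3 - <<'E'
from h import *
s=inpress()
d=grab('wrist','w12.png'); g8=cv2.cvtColor(d['color'],cv2.COLOR_BGR2GRAY); cv2.imwrite('pics/w12.png',d['color'])
for v in (195,215): print(v,[int(x) for x in g8[v,205:355:3]])
E
```

```text
{'time': 39.6, 'position': [0.516, 0.064, 0.067], 'tool_rot': [-0.279, -3.121, 0.006], 'ft_force': [-0.881, -0.225, -3.613], 'grip_width': 0.135, 'grip_force': 49.998, 'joint_positions': [-0.872, 0.275, 0.784, 1.982, -0.229, 0.984, 1.416]}
press xy -0.1341 -0.0018 psi -0.178 F press -0.8 -0.4
195 [211, 212, 226, 228, 226, 226, 232, 235, 132, 132, 203, 205, 206, 202, 203, 201, 207, 206, 202, 202, 202, 206, 202, 201, 205, 208, 200, 200, 202, 204, 209, 208, 102, 112, 116, 113, 114, 118, 119, 108, 109, 110, 114, 116, 116, 114, 107, 115, 112, 114]
215 [226, 222, 225, 228, 227, 225, 201, 206, 202, 194, 237, 202, 206, 204, 205, 201, 204, 206, 205, 200, 203, 204, 201, 199, 206, 205, 204, 200, 200, 206, 206, 164, 122, 116, 114, 114, 117, 119, 119, 112, 110, 114, 56, 36, 72, 119, 110, 112, 111, 109]
```

>>> send_rows(
  motion=[
    {"claw": -1,"slide": [0,0,4],"delta_rot": [0,0,0]},
    {"claw": -1,"slide": [0,0,7],"delta_rot": [0,0,0]},
    {"claw": -1,"slide": [0,0,8],"delta_rot": [0,0,0]},
    {"claw": -1,"slide": [0,0,8.5],"delta_rot": [0,0,0]},
    {"claw": -1,"slide": [0,0,8.5],"delta_rot": [0,0,0]},
  ],
)

```text
time: 40.15
position: [0.5206, 0.0647, 0.0635]
tool_rot: [0.28, 3.129, 0.001]
ft_force: [-0.3, 0.2, -4.6]
grip_width: 0.133
grip_force: 50.0
```

>>> send_rows(
  motion=[
    {"claw": -1,"slide": [0,0,1],"delta_rot": [0,0,0]},
    {"claw": -1,"slide": [0,0,1],"delta_rot": [0,0,0]},
    {"claw": -1,"slide": [0,0,1],"delta_rot": [0,0,0]},
  ],
)

```text
time: 40.45
position: [0.5204, 0.0646, 0.0622]
tool_rot: [0.28, 3.129, 0.0]
ft_force: [0.2, -1.1, -4.8]
grip_width: 0.136
grip_force: 50.0
```

```bash
python3 - <<'E'
from h import *
s=inpress()
E
```

```text
{'time': 40.45, 'position': [0.52, 0.065, 0.062], 'tool_rot': [0.28, 3.129, 0.0], 'ft_force': [0.214, -1.116, -4.844], 'grip_width': 0.136, 'grip_force': 49.999, 'joint_positions': [-0.864, 0.286, 0.78, 1.983, -0.243, 0.966, 1.427]}
press xy -0.13 -0.0008 psi -0.179 F press 0.4 -1.1
```

>>> send_rows(
  motion=[
    {"claw": -1,"slide": [0,0,1],"delta_rot": [0,0,0]},
    {"claw": -1,"slide": [0,0,1.8],"delta_rot": [0,0,0]},
    {"claw": -1,"slide": [0,0,1.8],"delta_rot": [0,0,0]},
  ],
)

```text
time: 40.75
position: [0.5205, 0.0646, 0.0604]
tool_rot: [0.28, 3.129, 0.0]
ft_force: [-0.0, 1.2, -3.8]
grip_width: 0.134
grip_force: 50.0
```

>>> send_rows(
  motion=[
    {"claw": -1,"slide": [0,0,0.4],"delta_rot": [0,0,0]},
    {"claw": -1,"slide": [0,0,0.4],"delta_rot": [0,0,0]},
    {"claw": -1,"slide": [0,0,0.4],"delta_rot": [0,0,0]},
  ],
)

```text
time: 41.05
position: [0.5205, 0.0646, 0.0603]
tool_rot: [-0.28, -3.129, -0.0]
ft_force: [-2.1, -0.2, 1.3]
grip_width: 0.135
grip_force: 50.0
```

>>> send_rows(
  motion=[
    {"claw": -1,"slide": [-4,0,0],"delta_rot": [0,0,0]},
    {"claw": -1,"slide": [-8,0,0],"delta_rot": [0,0,0]},
    {"claw": -1,"slide": [-12,0,0],"delta_rot": [0,0,0]},
    {"claw": -1,"slide": [-15,0,0],"delta_rot": [0,0,0]},
    {"claw": -1,"slide": [-15,0,0],"delta_rot": [0,0,0]},
  ],
)

```text
time: 41.55
position: [0.5358, 0.0622, 0.0603]
tool_rot: [0.28, 3.129, 0.001]
ft_force: [-2.6, 1.9, 4.7]
grip_width: 0.132
grip_force: 50.0
```

```bash
python3 - <<'E'
from h import *
s=inpress()
E
```

```text
{'time': 41.55, 'position': [0.536, 0.062, 0.06], 'tool_rot': [0.28, 3.129, 0.001], 'ft_force': [-2.583, 1.943, 4.666], 'grip_width': 0.132, 'grip_force': 49.999, 'joint_positions': [-0.836, 0.323, 0.771, 1.95, -0.272, 0.973, 1.456]}
press xy -0.1144 -0.0005 psi -0.179 F press -2.9 1.5
```

>>> send_rows(
  motion=[
    {"claw": -1,"slide": [-1,0,-0.2],"delta_rot": [0,0,0]},
    {"claw": -1,"slide": [-2,0,-0.3],"delta_rot": [0,0,0]},
    {"claw": -1,"slide": [-2,0,-0.3],"delta_rot": [0,0,0]},
  ],
)

```text
time: 41.85
position: [0.5367, 0.0619, 0.0603]
tool_rot: [-0.28, -3.128, -0.001]
ft_force: [-5.2, 0.1, 4.9]
grip_width: 0.134
grip_force: 50.0
```

>>> send_rows(
  motion=[
    {"claw": -1,"slide": [-1,0,0],"delta_rot": [0,0,0]},
    {"claw": -1,"slide": [-2,0,0],"delta_rot": [0,0,0]},
    {"claw": -1,"slide": [-2,0,0],"delta_rot": [0,0,0]},
  ],
)

```text
time: 42.15
position: [0.5368, 0.0619, 0.0603]
tool_rot: [-0.279, -3.123, -0.002]
ft_force: [-11.4, 1.6, 12.6]
grip_width: 0.136
grip_force: 50.0
```

>>> send_rows(
  motion=[
    {"claw": -1,"slide": [-1,0,0],"delta_rot": [0,0,0]},
    {"claw": -1,"slide": [-2,0,0],"delta_rot": [0,0,0]},
    {"claw": -1,"slide": [-2,0,0],"delta_rot": [0,0,0]},
  ],
)

```text
time: 42.45
position: [0.537, 0.0619, 0.0602]
tool_rot: [-0.278, -3.119, -0.002]
ft_force: [-17.7, 2.9, 18.1]
grip_width: 0.134
grip_force: 50.0
```

```bash
python3 - <<'E'
from h import *
s=inpress()
E
```

```text
{'time': 42.45, 'position': [0.537, 0.062, 0.06], 'tool_rot': [-0.278, -3.119, -0.002], 'ft_force': [-17.677, 2.904, 18.098], 'grip_width': 0.134, 'grip_force': 49.999, 'joint_positions': [-0.827, 0.334, 0.768, 1.938, -0.28, 0.987, 1.465]}
press xy -0.1132 -0.0006 psi -0.178 F press -17.9 -0.3
```

The mid plate is blocked at the same edge, so I'll return it and try the thin one. I'll confirm the gap by feeling the thin plate's vertical play.

>>> send_rows(
  motion=[
    {"claw": -1,"slide": [10,0,0],"delta_rot": [0,0,0]},
    {"claw": -1,"slide": [25,0,-2],"delta_rot": [0,0,0]},
    {"claw": -1,"slide": [30,0,-30],"delta_rot": [0,0,0]},
    {"claw": -1,"slide": [30,0,-65],"delta_rot": [0,0,0]},
    {"claw": -1,"slide": [30,0,-90],"delta_rot": [0,0,0]},
  ],
)

```text
time: 42.95
position: [0.5121, 0.0657, 0.1512]
tool_rot: [0.281, 3.127, 0.0]
ft_force: [0.9, 0.4, -4.8]
grip_width: 0.135
grip_force: 50.0
```

>>> send_rows(
  motion=[
    {"claw": -1,"slide": [10,36,0],"delta_rot": [0,0,-0.08]},
    {"claw": -1,"slide": [20,70,0],"delta_rot": [0,0,-0.16]},
    {"claw": -1,"slide": [30,105,0],"delta_rot": [0,0,-0.24]},
    {"claw": -1,"slide": [30,140,0],"delta_rot": [0,0,-0.327]},
    {"claw": -1,"slide": [30,140,0],"delta_rot": [0,0,-0.327]},
  ],
)

```text
time: 43.45
position: [0.5065, 0.216, 0.1494]
tool_rot: [-0.248, 3.13, 0.004]
ft_force: [-1.0, 0.5, -3.9]
grip_width: 0.135
grip_force: 50.0
```

>>> send_rows(
  motion=[
    {"claw": -1,"slide": [0,0,0],"delta_rot": [0,0,0]},
    {"claw": -1,"slide": [0,0,0],"delta_rot": [0,0,0]},
  ],
)

```text
time: 43.65
position: [0.5071, 0.2076, 0.1496]
tool_rot: [0.229, -3.133, 0.002]
ft_force: [0.1, -0.3, -3.4]
grip_width: 0.133
grip_force: 50.0
```

```bash
python3 - <<'E'
from h import *
s=inpress(); m=R.from_rotvec(s['tool_rot']).as_matrix()
p=np.array(s['position']); T=np.array([.4611,.2203,.0523]); print('tool delta mm',(m.T@(T-p)*1000).round(1))
E
```

```text
{'time': 43.65, 'position': [0.507, 0.208, 0.15], 'tool_rot': [0.229, -3.133, 0.002], 'ft_force': [0.129, -0.304, -3.414], 'grip_width': 0.133, 'grip_force': 49.999, 'joint_positions': [-1.058, 0.201, 0.695, 1.848, -0.139, 1.143, 1.401]}
press xy -0.1685 0.1375 psi 0.146 F press 0.2 -0.3
tool delta mm [43.6 19.4 97.3]
```

>>> send_rows(
  motion=[
    {"claw": -1,"slide": [22,10,0],"delta_rot": [0,0,0]},
    {"claw": -1,"slide": [44,18,30],"delta_rot": [0,0,0]},
    {"claw": -1,"slide": [44,18,60],"delta_rot": [0,0,0]},
    {"claw": -1,"slide": [44,18,85],"delta_rot": [0,0,0]},
    {"claw": -1,"slide": [44,18,95],"delta_rot": [0,0,0]},
  ],
)

```text
time: 44.15
position: [0.4593, 0.2183, 0.053]
tool_rot: [0.228, -3.13, 0.004]
ft_force: [-0.6, -0.5, -5.0]
grip_width: 0.136
grip_force: 50.0
```

>>> send_rows(
  motion=[
    {"claw": -1,"slide": [0,0,1.5],"delta_rot": [0,0,0]},
    {"claw": -1,"slide": [0,0,2],"delta_rot": [0,0,0]},
    {"claw": -1,"slide": [0,0,2.5],"delta_rot": [0,0,0]},
  ],
)

```text
time: 44.45
position: [0.4619, 0.2208, 0.0539]
tool_rot: [-0.231, 3.131, 0.002]
ft_force: [0.5, -0.4, -4.1]
grip_width: 0.135
grip_force: 50.0
```

```bash
python3 - <<'E'
from h import *
s=inpress(); m=R.from_rotvec(s['tool_rot']).as_matrix()
p=np.array(s['position']); T=np.array([.4603,.313,.0463]); print('tool delta mm',(m.T@(T-p)*1000).round(1))
E
```

```text
{'time': 44.45, 'position': [0.462, 0.221, 0.054], 'tool_rot': [-0.231, 3.131, 0.002], 'ft_force': [0.456, -0.413, -4.073], 'grip_width': 0.135, 'grip_force': 49.999, 'joint_positions': [-1.088, 0.246, 0.655, 2.017, -0.186, 0.934, 1.382]}
press xy -0.2152 0.1425 psi 0.148 F press 0.5 -0.3
tool delta mm [-11.9  91.4   7.7]
```

>>> send_rows(
  motion=[
    {"claw": -1,"slide": [0,0,1],"delta_rot": [0,0,0]},
    {"claw": -1,"slide": [0,0,1.8],"delta_rot": [0,0,0]},
    {"claw": -1,"slide": [0,0,1.8],"delta_rot": [0,0,0]},
  ],
)

```text
time: 44.75
position: [0.4615, 0.221, 0.0522]
tool_rot: [-0.232, 3.132, 0.002]
ft_force: [-2.5, -1.3, 5.7]
grip_width: 0.135
grip_force: 50.0
```

>>> send_rows(
  motion=[
    {"claw": -0.3,"slide": [0,0,0],"delta_rot": [0,0,0]},
    {"claw": -0.3,"slide": [0,0,0],"delta_rot": [0,0,0]},
    {"claw": -0.3,"slide": [0,0,-15],"delta_rot": [0,0,0]},
    {"claw": 0,"slide": [0,0,-50],"delta_rot": [0,0,0]},
    {"claw": 0,"slide": [0,0,-90],"delta_rot": [0,0,0]},
  ],
)

```text
time: 45.25
position: [0.4603, 0.2199, 0.142]
tool_rot: [0.232, -3.132, 0.003]
ft_force: [1.3, 0.8, 0.6]
grip_width: 0.444
grip_force: 0.0
```

>>> send_rows(
  motion=[
    {"claw": 0,"slide": [-4,30,0],"delta_rot": [0,0,0.03]},
    {"claw": 0,"slide": [-8,60,0],"delta_rot": [0,0,0.06]},
    {"claw": 0,"slide": [-12,91,0],"delta_rot": [0,0,0.091]},
    {"claw": 0,"slide": [-12,91,0],"delta_rot": [0,0,0.091]},
    {"claw": 0,"slide": [-12,91,0],"delta_rot": [0,0,0.091]},
  ],
)

```text
time: 45.75
position: [0.4593, 0.3128, 0.1417]
tool_rot: [-0.093, 3.139, -0.001]
ft_force: [-0.2, -1.4, 0.0]
grip_width: 0.498
grip_force: 0.0
```

```bash
python3 - <<'E'
from h import *
s=inpress(); m=R.from_rotvec(s['tool_rot']).as_matrix()
p=np.array(s['position']); T=np.array([.4603,.313,.0463]); print('tool delta mm',(m.T@(T-p)*1000).round(1))
d=grab('wrist','w13.png'); g8=cv2.cvtColor(d['color'],cv2.COLOR_BGR2GRAY)
u,v=map(int,proj(d,(.4603,.313,.05))); print(u,v,[int(x) for x in g8[v-40,u-90:u+90:6]],'tab row',[int(x) for x in g8[v,u-30:u+31:3]])
E
```

```text
{'time': 45.75, 'position': [0.459, 0.313, 0.142], 'tool_rot': [-0.093, 3.139, -0.001], 'ft_force': [-0.208, -1.384, 0.023], 'grip_width': 0.498, 'grip_force': 0.0, 'joint_positions': [-1.207, 0.221, 0.633, 1.837, -0.143, 1.129, 1.106]}
press xy -0.2341 0.2326 psi 0.059 F press 0.0 -1.4
tool delta mm [-0.9  0.2 95.4]
283 221 [233, 230, 143, 36, 21, 20, 19, 31, 32, 31, 240, 233, 235, 231, 234, 232, 232, 233, 230, 231, 236, 18, 23, 33, 97, 241, 228, 232, 232, 227] tab row [241, 226, 231, 228, 233, 229, 229, 230, 231, 227, 230, 226, 239, 131, 131, 136, 138, 133, 131, 127, 90]
```

>>> send_rows(
  motion=[
    {"claw": 0,"slide": [0,0,30],"delta_rot": [0,0,0]},
    {"claw": 0,"slide": [0,0,60],"delta_rot": [0,0,0]},
    {"claw": 0,"slide": [0,0,85],"delta_rot": [0,0,0]},
    {"claw": 0,"slide": [0,0,95],"delta_rot": [0,0,0]},
    {"claw": 0,"slide": [0,0,95],"delta_rot": [0,0,0]},
  ],
)

```text
time: 46.3
position: [0.4589, 0.3107, 0.0452]
tool_rot: [0.087, -3.139, 0.003]
ft_force: [-0.2, 1.1, -0.3]
grip_width: 0.499
grip_force: 0.0
```

>>> send_rows(
  motion=[
    {"claw": -1,"slide": [0,0,0],"delta_rot": [0,0,0]},
    {"claw": -1,"slide": [0,0,0],"delta_rot": [0,0,0]},
    {"claw": -1,"slide": [0,0,0],"delta_rot": [0,0,0]},
    {"claw": -1,"slide": [0,0,0],"delta_rot": [0,0,0]},
    {"claw": -1,"slide": [0,0,0],"delta_rot": [0,0,0]},
  ],
)

```text
time: 46.8
position: [0.4594, 0.3129, 0.0465]
tool_rot: [-0.09, 3.14, 0.002]
ft_force: [-0.5, -1.3, 2.8]
grip_width: 0.138
grip_force: 49.4
```

>>> send_rows(
  motion=[
    {"claw": -1,"slide": [0,0,-20],"delta_rot": [0,0,0]},
    {"claw": -1,"slide": [0,0,-50],"delta_rot": [0,0,0]},
    {"claw": -1,"slide": [0,0,-80],"delta_rot": [0,0,0]},
    {"claw": -1,"slide": [0,0,-110],"delta_rot": [0,0,0]},
    {"claw": -1,"slide": [0,0,-110],"delta_rot": [0,0,0]},
  ],
)

```text
time: 47.3
position: [0.4613, 0.3137, 0.1597]
tool_rot: [-0.09, 3.135, 0.008]
ft_force: [0.8, 0.3, -2.8]
grip_width: 0.132
grip_force: 50.0
```

>>> send_rows(
  motion=[
    {"claw": -1,"slide": [-8,-40,0],"delta_rot": [0,0,0.05]},
    {"claw": -1,"slide": [-16,-80,0],"delta_rot": [0,0,0.1]},
    {"claw": -1,"slide": [-24,-120,0],"delta_rot": [0,0,0.15]},
    {"claw": -1,"slide": [-32,-160,0],"delta_rot": [0,0,0.2]},
    {"claw": -1,"slide": [-40,-200,0],"delta_rot": [0,0,0.236]},
  ],
)

```text
time: 47.8
position: [0.5096, 0.1132, 0.1544]
tool_rot: [-0.283, -3.127, 0.001]
ft_force: [0.6, -0.6, -3.7]
grip_width: 0.136
grip_force: 50.0
```

>>> send_rows(
  motion=[
    {"claw": -1,"slide": [0,0,0],"delta_rot": [0,0,0]},
    {"claw": -1,"slide": [0,0,0],"delta_rot": [0,0,0]},
  ],
)

```text
time: 48.0
position: [0.5099, 0.1136, 0.1547]
tool_rot: [-0.285, -3.127, 0.001]
ft_force: [0.2, 0.6, -3.1]
grip_width: 0.134
grip_force: 50.0
```

```bash
python3 - <<'E'
from h import *
s=inpress(); m=R.from_rotvec(s['tool_rot']).as_matrix()
p=np.array(s['position']); T=np.array([.5206,.0654,.0543]); print('tool delta mm',(m.T@(T-p)*1000).round(1))
E
```

```text
{'time': 48.0, 'position': [0.51, 0.114, 0.155], 'tool_rot': [-0.285, -3.127, 0.001], 'ft_force': [0.182, 0.6, -3.148], 'grip_width': 0.134, 'grip_force': 49.995, 'joint_positions': [-1.014, 0.14, 0.806, 1.903, -0.11, 1.146, 1.223]}
press xy -0.1491 0.0455 psi -0.182 F press 0.1 0.6
tool delta mm [-19.5 -45.4 100.4]
```

>>> send_rows(
  motion=[
    {"claw": -1,"slide": [-10,-25,0],"delta_rot": [0,0,0]},
    {"claw": -1,"slide": [-19,-45,0],"delta_rot": [0,0,0]},
    {"claw": -1,"slide": [-19,-45,30],"delta_rot": [0,0,0]},
    {"claw": -1,"slide": [-19,-45,60],"delta_rot": [0,0,0]},
    {"claw": -1,"slide": [-19,-45,85],"delta_rot": [0,0,0]},
  ],
)

```text
time: 48.5
position: [0.5199, 0.0689, 0.0686]
tool_rot: [-0.276, -3.127, 0.0]
ft_force: [0.2, 1.2, -2.8]
grip_width: 0.132
grip_force: 50.0
```

>>> send_rows(
  motion=[
    {"claw": -1,"slide": [0,0,8],"delta_rot": [0,0,0]},
    {"claw": -1,"slide": [0,0,11],"delta_rot": [0,0,0]},
    {"claw": -1,"slide": [0,0,11],"delta_rot": [0,0,0]},
    {"claw": -1,"slide": [0,0,12],"delta_rot": [0,0,0]},
    {"claw": -1,"slide": [0,0,12],"delta_rot": [0,0,0]},
  ],
)

```text
time: 49.0
position: [0.5221, 0.0677, 0.06]
tool_rot: [0.28, 3.127, 0.002]
ft_force: [-0.2, -0.5, -2.9]
grip_width: 0.134
grip_force: 50.0
```

```bash
python3 - <<'E'
from h import *
s=inpress()
E
```

```text
{'time': 49.0, 'position': [0.522, 0.068, 0.06], 'tool_rot': [0.28, 3.127, 0.002], 'ft_force': [-0.244, -0.451, -2.904], 'grip_width': 0.134, 'grip_force': 49.995, 'joint_positions': [-0.885, 0.298, 0.801, 1.982, -0.261, 0.963, 1.437]}
press xy -0.1289 0.0025 psi -0.178 F press -0.2 -0.5
```

>>> send_rows(
  motion=[
    {"claw": -1,"slide": [0,-2,2],"delta_rot": [0,0,0]},
    {"claw": -1,"slide": [0,-2,4],"delta_rot": [0,0,0]},
    {"claw": -1,"slide": [0,-2,4.5],"delta_rot": [0,0,0]},
    {"claw": -1,"slide": [0,-2,4.5],"delta_rot": [0,0,0]},
  ],
)

```text
time: 49.4
position: [0.5209, 0.0652, 0.0545]
tool_rot: [-0.281, -3.129, -0.0]
ft_force: [-0.9, -0.4, -1.2]
grip_width: 0.132
grip_force: 50.0
```

>>> send_rows(
  motion=[
    {"claw": -1,"slide": [0,0,0.5],"delta_rot": [0,0,0]},
    {"claw": -1,"slide": [0,0,0.8],"delta_rot": [0,0,0]},
    {"claw": -1,"slide": [0,0,0.8],"delta_rot": [0,0,0]},
  ],
)

```text
time: 49.7
position: [0.521, 0.0652, 0.0545]
tool_rot: [-0.281, -3.128, -0.001]
ft_force: [-4.1, -0.2, 7.1]
grip_width: 0.134
grip_force: 50.0
```

```bash
python3 - <<'E'
from h import *
s=inpress()
E
```

```text
{'time': 49.7, 'position': [0.521, 0.065, 0.055], 'tool_rot': [-0.281, -3.128, -0.001], 'ft_force': [-4.107, -0.194, 7.062], 'grip_width': 0.134, 'grip_force': 49.995, 'joint_positions': [-0.877, 0.306, 0.798, 1.987, -0.268, 0.955, 1.447]}
press xy -0.1296 -0.0001 psi -0.179 F press -4.0 -0.9
```

Contact. Slide forward to the foot edge in small steps, slightly unloaded.

>>> send_rows(
  motion=[
    {"claw": -1,"slide": [-4,0,-0.7],"delta_rot": [0,0,0]},
    {"claw": -1,"slide": [-8,0,-0.7],"delta_rot": [0,0,0]},
    {"claw": -1,"slide": [-12,0,-0.7],"delta_rot": [0,0,0]},
    {"claw": -1,"slide": [-15,0,-0.7],"delta_rot": [0,0,0]},
    {"claw": -1,"slide": [-15,0,-0.7],"delta_rot": [0,0,0]},
  ],
)

```text
time: 50.2
position: [0.5366, 0.0627, 0.0545]
tool_rot: [0.281, 3.128, 0.0]
ft_force: [-1.2, 0.7, 2.2]
grip_width: 0.131
grip_force: 50.0
```

>>> send_rows(
  motion=[
    {"claw": -1,"slide": [-1,0,0],"delta_rot": [0,0,0]},
    {"claw": -1,"slide": [-2,0,0],"delta_rot": [0,0,0]},
    {"claw": -1,"slide": [-3,0,0],"delta_rot": [0,0,0]},
    {"claw": -1,"slide": [-3,0,0],"delta_rot": [0,0,0]},
  ],
)

```text
time: 50.6
position: [0.5384, 0.0623, 0.0545]
tool_rot: [-0.28, -3.128, -0.001]
ft_force: [-4.1, 0.6, 5.0]
grip_width: 0.135
grip_force: 50.0
```

>>> send_rows(
  motion=[
    {"claw": -1,"slide": [-1,0,0],"delta_rot": [0,0,0]},
    {"claw": -1,"slide": [-2,0,0],"delta_rot": [0,0,0]},
    {"claw": -1,"slide": [-3,0,0],"delta_rot": [0,0,0]},
    {"claw": -1,"slide": [-3,0,0],"delta_rot": [0,0,0]},
  ],
)

```text
time: 51.0
position: [0.5413, 0.0618, 0.0545]
tool_rot: [-0.28, -3.128, -0.001]
ft_force: [-3.8, 1.2, 5.2]
grip_width: 0.135
grip_force: 50.0
```

```bash
python3 - <<'E'
from h import *
s=inpress()
E
```

```text
{'time': 51.0, 'position': [0.541, 0.062, 0.055], 'tool_rot': [-0.28, -3.128, -0.001], 'ft_force': [-3.776, 1.242, 5.239], 'grip_width': 0.135, 'grip_force': 49.996, 'joint_positions': [-0.84, 0.352, 0.787, 1.94, -0.301, 0.971, 1.481]}
press xy -0.1089 0.0001 psi -0.179 F press -3.9 0.6
```

It goes in. Advance partway, then feel the vertical play.

>>> send_rows(
  motion=[
    {"claw": -1,"slide": [-5,0,0],"delta_rot": [0,0,0]},
    {"claw": -1,"slide": [-10,0,0],"delta_rot": [0,0,0]},
    {"claw": -1,"slide": [-15,0,0],"delta_rot": [0,0,0]},
    {"claw": -1,"slide": [-20,0,0],"delta_rot": [0,0,0]},
    {"claw": -1,"slide": [-20,0,0],"delta_rot": [0,0,0]},
  ],
)

```text
time: 51.5
position: [0.5621, 0.0579, 0.0545]
tool_rot: [0.281, 3.128, -0.0]
ft_force: [-0.4, 0.7, 1.6]
grip_width: 0.13
grip_force: 50.0
```

>>> send_rows(
  motion=[
    {"claw": -1,"slide": [0,0,-1],"delta_rot": [0,0,0]},
    {"claw": -1,"slide": [0,0,-2],"delta_rot": [0,0,0]},
    {"claw": -1,"slide": [0,0,-2],"delta_rot": [0,0,0]},
    {"claw": -1,"slide": [0,0,-2],"delta_rot": [0,0,0]},
  ],
)

```text
time: 51.9
position: [0.5611, 0.058, 0.0561]
tool_rot: [-0.28, -3.129, 0.0]
ft_force: [0.5, -0.8, -2.6]
grip_width: 0.133
grip_force: 50.0
```

>>> send_rows(
  motion=[
    {"claw": -1,"slide": [0,0,-1],"delta_rot": [0,0,0]},
    {"claw": -1,"slide": [0,0,-1],"delta_rot": [0,0,0]},
    {"claw": -1,"slide": [0,0,-1],"delta_rot": [0,0,0]},
  ],
)

```text
time: 52.2
position: [0.5613, 0.0581, 0.0574]
tool_rot: [0.28, 3.129, 0.0]
ft_force: [-0.2, 0.3, -2.7]
grip_width: 0.133
grip_force: 50.0
```

>>> send_rows(
  motion=[
    {"claw": -1,"slide": [0,0,-1],"delta_rot": [0,0,0]},
    {"claw": -1,"slide": [0,0,-1],"delta_rot": [0,0,0]},
    {"claw": -1,"slide": [0,0,-1],"delta_rot": [0,0,0]},
  ],
)

```text
time: 52.5
position: [0.5613, 0.0581, 0.0584]
tool_rot: [0.28, 3.129, 0.0]
ft_force: [0.3, -0.4, -2.4]
grip_width: 0.13
grip_force: 50.0
```

```bash
python3 - <<'E'
from h import *
s=inpress()
E
```

```text
{'time': 52.5, 'position': [0.561, 0.058, 0.058], 'tool_rot': [0.28, 3.129, 0.0], 'ft_force': [0.337, -0.425, -2.393], 'grip_width': 0.13, 'grip_force': 49.995, 'joint_positions': [-0.808, 0.388, 0.779, 1.89, -0.323, 0.993, 1.505]}
press xy -0.0886 -0.0 psi -0.179 F press 0.4 -0.4
```

>>> send_rows(
  motion=[
    {"claw": -1,"slide": [0,0,-0.7],"delta_rot": [0,0,0]},
    {"claw": -1,"slide": [0,0,-0.7],"delta_rot": [0,0,0]},
    {"claw": -1,"slide": [0,0,-0.7],"delta_rot": [0,0,0]},
  ],
)

```text
time: 52.8
position: [0.5613, 0.0581, 0.0591]
tool_rot: [0.28, 3.129, 0.0]
ft_force: [0.6, -0.2, -3.6]
grip_width: 0.135
grip_force: 50.0
```

>>> send_rows(
  motion=[
    {"claw": -1,"slide": [0,0,-0.7],"delta_rot": [0,0,0]},
    {"claw": -1,"slide": [0,0,-0.7],"delta_rot": [0,0,0]},
    {"claw": -1,"slide": [0,0,-0.7],"delta_rot": [0,0,0]},
  ],
)

```text
time: 53.1
position: [0.5612, 0.0581, 0.0598]
tool_rot: [-0.28, -3.129, -0.0]
ft_force: [-0.4, -0.3, -3.4]
grip_width: 0.131
grip_force: 50.0
```

>>> send_rows(
  motion=[
    {"claw": -1,"slide": [0,0,-0.7],"delta_rot": [0,0,0]},
    {"claw": -1,"slide": [0,0,-0.7],"delta_rot": [0,0,0]},
    {"claw": -1,"slide": [0,0,-0.7],"delta_rot": [0,0,0]},
  ],
)

```text
time: 53.4
position: [0.5613, 0.058, 0.0601]
tool_rot: [0.28, 3.129, -0.0]
ft_force: [2.4, -1.1, -8.1]
grip_width: 0.134
grip_force: 50.0
```

```bash
python3 - <<'E'
from h import *
s=inpress()
E
```

```text
{'time': 53.4, 'position': [0.561, 0.058, 0.06], 'tool_rot': [0.28, 3.129, -0.0], 'ft_force': [2.384, -1.058, -8.11], 'grip_width': 0.134, 'grip_force': 49.997, 'joint_positions': [-0.809, 0.385, 0.78, 1.889, -0.32, 0.996, 1.503]}
press xy -0.0886 -0.0001 psi -0.179 F press 2.5 -0.6
```

Gap ≈ 12 + 5.5 = 17.5 mm, so the thin plate is the right one. Lower it and push home.

>>> send_rows(
  motion=[
    {"claw": -1,"slide": [0,0,3],"delta_rot": [0,0,0]},
    {"claw": -1,"slide": [0,0,5.8],"delta_rot": [0,0,0]},
    {"claw": -1,"slide": [0,0,5.8],"delta_rot": [0,0,0]},
  ],
)

```text
time: 53.7
position: [0.5614, 0.0581, 0.0547]
tool_rot: [0.28, 3.129, 0.0]
ft_force: [-0.3, 0.5, -3.0]
grip_width: 0.134
grip_force: 50.0
```

>>> send_rows(
  motion=[
    {"claw": -1,"slide": [-6,0,0],"delta_rot": [0,0,0]},
    {"claw": -1,"slide": [-12,0,0],"delta_rot": [0,0,0]},
    {"claw": -1,"slide": [-18,0,0],"delta_rot": [0,0,0]},
    {"claw": -1,"slide": [-24,0,0],"delta_rot": [0,0,0]},
    {"claw": -1,"slide": [-24,0,0],"delta_rot": [0,0,0]},
  ],
)

```text
time: 54.2
position: [0.586, 0.0533, 0.0548]
tool_rot: [0.281, 3.128, -0.001]
ft_force: [-0.2, -0.2, -2.6]
grip_width: 0.137
grip_force: 50.0
```

>>> send_rows(
  motion=[
    {"claw": -1,"slide": [-1,0,0],"delta_rot": [0,0,0]},
    {"claw": -1,"slide": [-2,0,0],"delta_rot": [0,0,0]},
    {"claw": -1,"slide": [-3,0,0],"delta_rot": [0,0,0]},
    {"claw": -1,"slide": [-3,0,0],"delta_rot": [0,0,0]},
  ],
)

```text
time: 54.6
position: [0.5879, 0.0534, 0.0546]
tool_rot: [0.28, 3.129, 0.0]
ft_force: [-0.8, 0.1, -2.5]
grip_width: 0.137
grip_force: 50.0
```

```bash
python3 - <<'E'
from h import *
s=inpress()
E
```

```text
{'time': 54.6, 'position': [0.588, 0.053, 0.055], 'tool_rot': [0.28, 3.129, 0.0], 'ft_force': [-0.756, 0.082, -2.484], 'grip_width': 0.137, 'grip_force': 49.995, 'joint_positions': [-0.759, 0.448, 0.761, 1.827, -0.36, 1.01, 1.541]}
press xy -0.0616 0.0001 psi -0.179 F press -0.8 -0.1
```

>>> send_rows(
  motion=[
    {"claw": -1,"slide": [-1,0,0],"delta_rot": [0,0,0]},
    {"claw": -1,"slide": [-2,0,0],"delta_rot": [0,0,0]},
    {"claw": -1,"slide": [-2,0,0],"delta_rot": [0,0,0]},
  ],
)

```text
time: 54.9
position: [0.5884, 0.0534, 0.0546]
tool_rot: [-0.28, -3.126, -0.001]
ft_force: [-5.5, 0.8, 1.9]
grip_width: 0.13
grip_force: 50.0
```

>>> send_rows(
  motion=[
    {"claw": -1,"slide": [-1,0,0],"delta_rot": [0,0,0]},
    {"claw": -1,"slide": [-1.5,0,0],"delta_rot": [0,0,0]},
    {"claw": -1,"slide": [-1.5,0,0],"delta_rot": [0,0,0]},
  ],
)

```text
time: 55.2
position: [0.5885, 0.0535, 0.0546]
tool_rot: [-0.279, -3.122, -0.002]
ft_force: [-10.5, 2.2, 5.5]
grip_width: 0.136
grip_force: 50.0
```

>>> send_rows(
  motion=[
    {"claw": -1,"slide": [-1,0,0],"delta_rot": [0,0,0]},
    {"claw": -1,"slide": [-1,0,0],"delta_rot": [0,0,0]},
    {"claw": -1,"slide": [-1,0,0],"delta_rot": [0,0,0]},
  ],
)

```text
time: 55.5
position: [0.5886, 0.0536, 0.0546]
tool_rot: [-0.279, -3.12, -0.003]
ft_force: [-13.5, 2.0, 9.0]
grip_width: 0.129
grip_force: 50.0
```

```bash
python3 - <<'E'
from h import *
s=inpress()
E
```

```text
{'time': 55.5, 'position': [0.589, 0.054, 0.055], 'tool_rot': [-0.279, -3.12, -0.003], 'ft_force': [-13.462, 2.023, 9.001], 'grip_width': 0.129, 'grip_force': 49.999, 'joint_positions': [-0.752, 0.455, 0.758, 1.818, -0.366, 1.022, 1.545]}
press xy -0.061 0.0004 psi -0.179 F press -13.6 -0.4
```

>>> send_rows(
  motion=[
    {"claw": -1,"slide": [1.5,0,0],"delta_rot": [0,0,0]},
    {"claw": -1,"slide": [3.5,0,-0.3],"delta_rot": [0,0,0]},
    {"claw": -1,"slide": [3.5,0,-0.3],"delta_rot": [0,0,0]},
  ],
)

```text
time: 55.8
position: [0.5883, 0.0533, 0.0549]
tool_rot: [-0.28, -3.128, -0.001]
ft_force: [-1.7, 0.8, -2.0]
grip_width: 0.131
grip_force: 50.0
```

>>> send_rows(
  motion=[
    {"claw": -0.4,"slide": [0,0,0],"delta_rot": [0,0,0]},
    {"claw": -0.4,"slide": [0,0,0],"delta_rot": [0,0,0]},
    {"claw": -0.4,"slide": [0,0,0],"delta_rot": [0,0,0]},
    {"claw": -0.4,"slide": [0,0,-5],"delta_rot": [0,0,0]},
    {"claw": -0.4,"slide": [0,0,-15],"delta_rot": [0,0,0]},
  ],
)

```text
time: 56.3
position: [0.5886, 0.0529, 0.0701]
tool_rot: [-0.281, -3.128, 0.001]
ft_force: [0.1, -0.2, -0.8]
grip_width: 0.294
grip_force: 0.0
```

>>> send_rows(
  motion=[
    {"claw": -0.4,"slide": [2,0,-30],"delta_rot": [0,0,0]},
    {"claw": -0.4,"slide": [20,0,-60],"delta_rot": [0,0,0]},
    {"claw": -0.4,"slide": [55,0,-80],"delta_rot": [0,0,0]},
    {"claw": -0.4,"slide": [95,0,-90],"delta_rot": [0,0,0]},
    {"claw": -0.4,"slide": [130,0,-90],"delta_rot": [0,0,0]},
  ],
)

```text
time: 56.8
position: [0.4609, 0.0761, 0.1618]
tool_rot: [0.282, 3.126, 0.003]
ft_force: [-1.6, 0.1, 0.1]
grip_width: 0.299
grip_force: 0.0
```

```bash
python3 - <<'E'
from h import *
s=inpress(); d=grab('wrist','w14.png')
g=cv2.cvtColor(d['color'],cv2.COLOR_BGR2GRAY)
def world(x,y,z): return np.array([*(O+x*ex+y*ey),z])
# predicted plate: rear end corners (centre -.049) and tab top
for n,P in dict(rearL=(-.124,.028,.024),rearR=(-.124,-.028,.024),anvL=(-.16,.045,.012),anvR=(-.16,-.045,.012),tabrL=(-.078,.006,.058),tabrR=(-.078,-.006,.058)).items(): print(n,np.round(proj(d,world(*P)),1))
c=d['color'][60:260,170:400]; cv2.imwrite('pics/f1.png',cv2.resize(c,(690,600)))
E
```

```text
{'time': 56.8, 'position': [0.461, 0.076, 0.162], 'tool_rot': [0.282, 3.126, 0.003], 'ft_force': [-1.648, 0.105, 0.134], 'grip_width': 0.299, 'grip_force': 0.0, 'joint_positions': [-1.06, -0.049, 0.831, 2.021, 0.039, 1.15, 1.146]}
press xy -0.1906 -0.0 psi -0.18 F press -1.6 -0.2
rearL [310.  267.3]
rearR [254.4 267.4]
anvL [326.7 229.5]
anvR [237.5 229.7]
tabrL [288.7 328.1]
tabrR [276.1 328.1]
```

>>> send_rows(
  motion=[
    {"claw": -1,"slide": [-9,-40,-20],"delta_rot": [0,0,-0.05]},
    {"claw": -1,"slide": [-18,-85,-30],"delta_rot": [0,0,-0.1]},
    {"claw": -1,"slide": [-27,-130,-30],"delta_rot": [0,0,-0.15]},
    {"claw": -1,"slide": [-36,-175,-30],"delta_rot": [0,0,-0.18]},
    {"claw": -1,"slide": [-43,-220,-30],"delta_rot": [0,0,-0.18]},
  ],
)

```text
time: 57.35
position: [0.4644, -0.1501, 0.191]
tool_rot: [-0.003, 3.139, 0.003]
ft_force: [0.8, 0.2, -0.5]
grip_width: 0.018
grip_force: 0.0
```

>>> send_rows(
  motion=[
    {"claw": -1,"slide": [-20,-35,0],"delta_rot": [0,0,0]},
    {"claw": -1,"slide": [-55,-55,0],"delta_rot": [0,0,0]},
    {"claw": -1,"slide": [-90,-55,0],"delta_rot": [0,0,0]},
    {"claw": -1,"slide": [-90,-55,0],"delta_rot": [0,0,0]},
    {"claw": -1,"slide": [-90,-55,0],"delta_rot": [0,0,0]},
  ],
)

```text
time: 57.85
position: [0.5542, -0.2036, 0.1899]
tool_rot: [0.002, -3.14, 0.003]
ft_force: [-1.2, -0.5, 0.3]
grip_width: 0.006
grip_force: 0.0
```

```bash
python3 - <<'E'
from h import *
np.set_printoptions(precision=4,suppress=True)
s=inpress(); d=grab('wrist','w15.png'); cv2.imwrite('pics/w15.png',d['color'])
hsv=cv2.cvtColor(d['color'],cv2.COLOR_BGR2HSV)
for P in [(.682,-.154,.05),(.690,-.249,.05),(.568,-.255,.05),(.557,-.159,.05)]: print(np.round(proj(d,P)))
t=grab('top','t2.png'); g=cv2.cvtColor(t['color'],cv2.COLOR_BGR2GRAY)
for P in [(.662,-.201,.05),(.586,-.207,.05)]: print('top',np.round(proj(t,P)))
m=(g[140:215,305:365]<38).astype(np.uint8); n,l,st_,c=cv2.connectedComponentsWithStats(m); print(st_[1:],c[1:]+[305,140])
g=cv2.cvtColor(d['color'],cv2.COLOR_BGR2GRAY); print([int(x) for x in g[200,200:400:5]])
E
```

```text
{'time': 57.85, 'position': [0.554, -0.204, 0.19], 'tool_rot': [0.002, -3.14, 0.003], 'ft_force': [-1.173, -0.519, 0.255], 'grip_width': 0.006, 'grip_force': 0.0, 'joint_positions': [-0.593, 0.392, 1.122, 1.708, -0.365, 1.276, 2.18]}
press xy -0.0492 -0.2588 psi 0.001 F press -1.1 -0.7
[329. 319.]
[241. 325.]
[230. 218.]
[330. 207.]
top [332. 164.]
top [337. 189.]
[[ 22  13   3   3   8]
 [  6  19  25  34 343]] [[327.875  154.125 ]
 [320.3615 173.277 ]]
[61, 107, 112, 113, 112, 113, 110, 112, 111, 182, 211, 205, 204, 203, 211, 199, 207, 208, 218, 208, 218, 216, 228, 211, 193, 112, 208, 210, 201, 209, 212, 208, 202, 212, 213, 216, 215, 217, 217, 212]
```

>>> send_rows(
  motion=[
    {"claw": -1,"slide": [-36,1,0],"delta_rot": [0,0,0]},
    {"claw": -1,"slide": [-72,2,0],"delta_rot": [0,0,0]},
    {"claw": -1,"slide": [-108,2,20],"delta_rot": [0,0,0]},
    {"claw": -1,"slide": [-108,2,60],"delta_rot": [0,0,0]},
    {"claw": -1,"slide": [-108,2,98],"delta_rot": [0,0,0]},
  ],
)

```text
time: 58.45
position: [0.6631, -0.2001, 0.0926]
tool_rot: [-0.004, 3.139, 0.0]
ft_force: [0.5, 0.6, -0.5]
grip_width: 0.003
grip_force: 0.0
```

>>> send_rows(
  motion=[
    {"claw": -1,"slide": [0,0,0],"delta_rot": [0,0,0]},
    {"claw": -1,"slide": [0,0,2],"delta_rot": [0,0,0]},
    {"claw": -1,"slide": [0,0,4],"delta_rot": [0,0,0]},
    {"claw": -1,"slide": [0,0,6],"delta_rot": [0,0,0]},
    {"claw": -1,"slide": [0,0,6],"delta_rot": [0,0,0]},
  ],
)

```text
time: 58.95
position: [0.6628, -0.2008, 0.0875]
tool_rot: [-0.002, 3.139, 0.0]
ft_force: [0.6, 0.3, -0.5]
grip_width: 0.005
grip_force: 0.0
```

>>> send_rows(
  motion=[
    {"claw": -1,"slide": [0,0,2],"delta_rot": [0,0,0]},
    {"claw": -1,"slide": [0,0,4],"delta_rot": [0,0,0]},
    {"claw": -1,"slide": [0,0,4],"delta_rot": [0,0,0]},
  ],
)

```text
time: 59.25
position: [0.6624, -0.2008, 0.082]
tool_rot: [-0.002, 3.141, -0.0]
ft_force: [0.1, 0.1, 0.8]
grip_width: 0.006
grip_force: 0.4
```

```bash
python3 - <<'E'
from h import *
s=inpress()
E
```

```text
{'time': 59.25, 'position': [0.662, -0.201, 0.082], 'tool_rot': [-0.002, 3.141, -0.0], 'ft_force': [0.067, 0.066, 0.818], 'grip_width': 0.006, 'grip_force': 0.449, 'joint_positions': [-0.386, 0.703, 0.938, 1.538, -0.592, 1.205, 2.226]}
press xy 0.0567 -0.2369 psi 0.001 F press 0.1 0.1
```

>>> send_rows(
  motion=[
    {"claw": -1,"slide": [0,0,1],"delta_rot": [0,0,0]},
    {"claw": -1,"slide": [0,0,1.5],"delta_rot": [0,0,0]},
    {"claw": -1,"slide": [0,0,1.5],"delta_rot": [0,0,0]},
  ],
)

```text
time: 59.55
position: [0.6626, -0.2008, 0.0813]
tool_rot: [-0.002, 3.141, 0.0]
ft_force: [-0.2, 0.6, 5.3]
grip_width: 0.008
grip_force: 2.6
```

>>> send_rows(
  motion=[
    {"claw": -1,"slide": [0,0,1],"delta_rot": [0,0,0]},
    {"claw": -1,"slide": [0,0,2],"delta_rot": [0,0,0]},
    {"claw": -1,"slide": [0,0,2],"delta_rot": [0,0,0]},
  ],
)

```text
time: 59.85
position: [0.6631, -0.2007, 0.0793]
tool_rot: [-0.002, 3.14, -0.0]
ft_force: [1.4, -0.6, 5.5]
grip_width: 0.006
grip_force: 2.4
```

>>> send_rows(
  motion=[
    {"claw": -1,"slide": [0,0,1],"delta_rot": [0,0,0]},
    {"claw": -1,"slide": [0,0,2],"delta_rot": [0,0,0]},
    {"claw": -1,"slide": [0,0,2],"delta_rot": [0,0,0]},
  ],
)

```text
time: 60.15
position: [0.6631, -0.2007, 0.0769]
tool_rot: [-0.003, 3.14, -0.001]
ft_force: [3.1, -0.5, 4.1]
grip_width: 0.001
grip_force: 1.8
```

>>> send_rows(
  motion=[
    {"claw": -1,"slide": [0,0,1],"delta_rot": [0,0,0]},
    {"claw": -1,"slide": [0,0,2],"delta_rot": [0,0,0]},
    {"claw": -1,"slide": [0,0,2],"delta_rot": [0,0,0]},
  ],
)

```text
time: 60.45
position: [0.6612, -0.2007, 0.0736]
tool_rot: [0.002, -3.139, -0.0]
ft_force: [0.5, -0.2, 0.7]
grip_width: 0.003
grip_force: 0.4
```

>>> send_rows(
  motion=[
    {"claw": -1,"slide": [0,0,1],"delta_rot": [0,0,0]},
    {"claw": -1,"slide": [0,0,2],"delta_rot": [0,0,0]},
    {"claw": -1,"slide": [0,0,2],"delta_rot": [0,0,0]},
  ],
)

```text
time: 60.75
position: [0.6612, -0.2007, 0.0715]
tool_rot: [0.001, -3.139, -0.001]
ft_force: [0.3, 0.2, 0.6]
grip_width: 0.011
grip_force: 0.0
```

The paddle stood OFF (surface at about 59 mm) and has snapped over. Continue down to feel it at the ON height.

>>> send_rows(
  motion=[
    {"claw": -1,"slide": [0,0,2],"delta_rot": [0,0,0]},
    {"claw": -1,"slide": [0,0,4],"delta_rot": [0,0,0]},
    {"claw": -1,"slide": [0,0,6],"delta_rot": [0,0,0]},
    {"claw": -1,"slide": [0,0,6],"delta_rot": [0,0,0]},
  ],
)

```text
time: 61.15
position: [0.662, -0.2008, 0.0673]
tool_rot: [0.002, -3.141, -0.001]
ft_force: [-2.4, 0.7, 5.8]
grip_width: 0.008
grip_force: 2.3
```

>>> send_rows(
  motion=[
    {"claw": -1,"slide": [0,0,1],"delta_rot": [0,0,0]},
    {"claw": -1,"slide": [0,0,1],"delta_rot": [0,0,0]},
    {"claw": -1,"slide": [0,0,1],"delta_rot": [0,0,0]},
  ],
)

```text
time: 61.45
position: [0.662, -0.2008, 0.0671]
tool_rot: [0.002, -3.142, -0.001]
ft_force: [-4.0, 1.6, 9.5]
grip_width: 0.011
grip_force: 4.3
```

>>> send_rows(
  motion=[
    {"claw": -1,"slide": [0,0,0.8],"delta_rot": [0,0,0]},
    {"claw": -1,"slide": [0,0,0.8],"delta_rot": [0,0,0]},
    {"claw": -1,"slide": [0,0,0.8],"delta_rot": [0,0,0]},
  ],
)

```text
time: 61.75
position: [0.662, -0.2009, 0.067]
tool_rot: [-0.002, 3.141, 0.002]
ft_force: [-5.1, 1.9, 12.7]
grip_width: 0.003
grip_force: 5.8
```

>>> send_rows(
  motion=[
    {"claw": -1,"slide": [0,0,-30],"delta_rot": [0,0,0]},
    {"claw": -1,"slide": [0,0,-70],"delta_rot": [0,0,0]},
    {"claw": -1,"slide": [0,0,-110],"delta_rot": [0,0,0]},
    {"claw": -1,"slide": [0,0,-150],"delta_rot": [0,0,0]},
    {"claw": -1,"slide": [0,0,-190],"delta_rot": [0,0,0]},
  ],
)

```text
time: 62.25
position: [0.6619, -0.2006, 0.2561]
tool_rot: [0.002, -3.142, -0.0]
ft_force: [1.2, -0.1, 0.2]
grip_width: 0.002
grip_force: 0.0
```

>>> send_rows(
  motion=[
    {"claw": -1,"slide": [35,-20,0],"delta_rot": [0,0,0]},
    {"claw": -1,"slide": [75,-40,0],"delta_rot": [0,0,0]},
    {"claw": -1,"slide": [115,-60,0],"delta_rot": [0,0,0]},
    {"claw": -1,"slide": [155,-80,0],"delta_rot": [0,0,0]},
    {"claw": -1,"slide": [195,-100,0],"delta_rot": [0,0,0]},
  ],
)

```text
time: 62.75
position: [0.4654, -0.3017, 0.2541]
tool_rot: [0.002, -3.141, -0.0]
ft_force: [-0.7, -0.8, 0.7]
grip_width: 0.005
grip_force: 0.0
```

>>> send_rows(
  motion=[
    {"claw": -1,"slide": [30,0,0],"delta_rot": [0,0,0]},
    {"claw": -1,"slide": [40,0,0],"delta_rot": [0,0,0]},
    {"claw": -1,"slide": [40,0,0],"delta_rot": [0,0,0]},
    {"claw": -1,"slide": [40,0,0],"delta_rot": [0,0,0]},
  ],
)

```text
time: 63.15
position: [0.4281, -0.3005, 0.2548]
tool_rot: [-0.003, 3.14, 0.001]
ft_force: [0.3, 0.8, -0.4]
grip_width: 0.001
grip_force: 0.0
```

```bash
python3 - <<'E'
from h import *
s=inpress(); d=grab('wrist','w16.png'); t=grab('top','t3.png')
A=cv2.resize(d['color'][60:270,20:380],(400,233)); 
B=cv2.resize(t['color'][130:290,105:265],(400,400),interpolation=cv2.INTER_CUBIC)
C=cv2.resize(t['color'][135:300,290:450],(400,412),interpolation=cv2.INTER_CUBIC)[:400]
A2=cv2.resize(d['color'][60:270,20:560],(800,200) ) if 0 else cv2.resize(d['color'][60:270,:],(533,200))
M=np.zeros((600,800,3),np.uint8); M[:400,:400]=B; M[:400,400:]=C; M[400:,:533]=A2
cv2.imwrite('pics/final.png',M)
E
```

```text
{'time': 63.15, 'position': [0.428, -0.3, 0.255], 'tool_rot': [-0.003, 3.14, 0.001], 'ft_force': [0.326, 0.831, -0.368], 'grip_width': 0.001, 'grip_force': 0.0, 'joint_positions': [-0.582, 0.048, 1.194, 1.781, -0.048, 1.343, 2.195]}
press xy -0.1562 -0.3765 psi 0.002 F press 0.2 0.9
```

View pics/final.png

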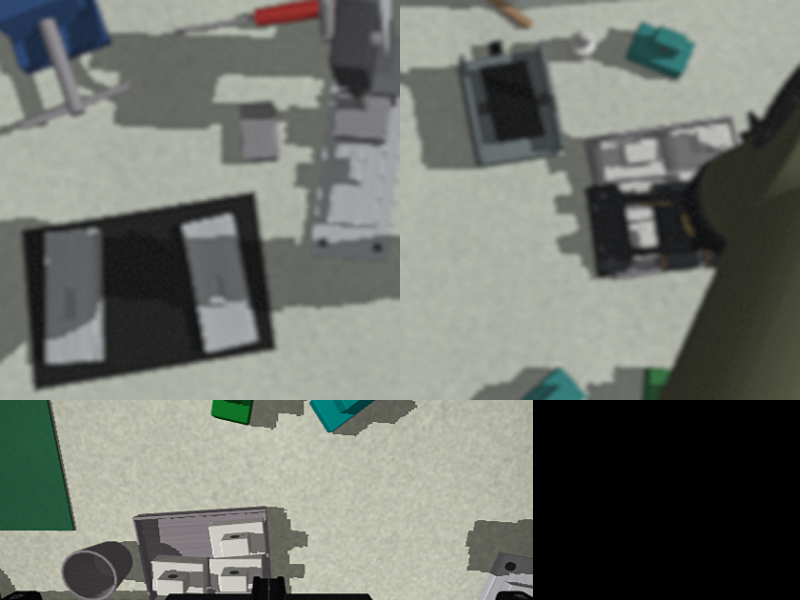

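Montage: two plates lie on the mat at (73,295) and (220,285), with the thin plate on the anvil under the foot at (355,190). The near and middle rows of blanks stand in the tray (wrist view: (236,540), (175,575), (236,575)), and the far row shows in the top view at (645,155) and (705,140). No white blank is left on the bench.

```bash
python3 -c "
from bench import ctrl; print(ctrl.close_job())"
```

```text
the job is handed in; nothing more can be done
None
```

I've handed the job in; no verdict came back. The thin plate is home against the stop (gap about 17.5 mm; the mid and thick plates were blocked and are back on the mat), the isolator was off and is now on, and all five white blanks are in the tray.

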